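# Clamp a bundle of cards in the padding press

## Task

Load the banded bundle of bookmark cards into the raked padding press for edge gluing: feed it head end first over the front lip and up the bed under the raised platen, let the tail drop behind the lip, and leave it lying flat, centred between the columns and straight, with its tail drawn back against the lip. When it lies right, let go of it and screw the black knob down clockwise until it stops tight, so that the platen holds the bundle firmly, then take the hand away. Leave the jar, the bottle, the card stack and the tape roll where they are.

Things in the scene. Friction and masses are not known exactly. Their poses are not given: they have to be found in the camera images.
- bundle: Stiff brick of bookmark cards, 180 long (x) x 64 wide (y) x 44 mm high (z), 0.27 to 0.5 kg, teal top; brown paper bands mark the tail half, the bare half is the head. Origin: centre of the underside; x points to the head. Starts flat on the bench. Grasp it across its 64 mm width about 35 mm from the tail face, so that the hand stays clear of the bridge.
- bundle_tail (a point): Middle of the bundle's lower tail edge, 90 mm from its origin along -x.
- bundle_head (a point): Middle of the bundle's lower head edge, 90 mm from its origin along +x.
- bed: Inclined steel bed of the grey press, fixed, 140 mm wide, 165 mm long, raked 28 degrees. Origin: on the bed surface at the inner foot of the front lip, midway across, 100 mm above the bench; x up the slope, y across, z the bed's normal. The lip, at the low end, is a full-width bar 8 mm high and 8 mm thick (x -8 to 0 mm). A seated bundle's head stands 15 mm out over the bed's upper end.
- bridge_top (a point): Centre of the top of the press's bridge, at bed x = 110, y = 0, z = 98 mm. The bridge is a bar, x 93 to 127 mm, y +-76 mm, z 78 to 98 mm of the bed frame, on two columns of 16 mm diameter at y = +-60 mm; column nuts rise to z = 107 mm, the spindle's collar to 104 mm.
- platen: The platen, origin at the middle of its underside: a steel plate, 80 (bed x) x 84 mm (bed y), parallel to the bed, centred at bed x = 110, y = 0 mm. Its face starts 54 to 57 mm above the bed, that is 10 to 13 mm over a seated bundle, and moves along the bed's normal, 20 mm down per turn of the knob.
- knob_grip (a point): Centre of the round knurled black knob (56 mm across, 30 mm high) at mid height on its axis, at bed x = 110, y = 0 mm, at first 137 to 140 mm above the bed along the bed's normal. The axis is the bed's normal, so it leans 28 degrees from vertical towards the lip. The knob goes down with the platen; tight, its centre is 29 mm above the bridge's top.
- knob (a joint): Turn of the knob, rad: 0 fully raised, starts at 0 to 0.9, grows clockwise seen from above (looking along the bed's -z) and lowers the platen 3.18 mm per rad. Turns against a steady 0.25 N m and stays where it is left. On a seated bundle the platen touches at about 4.1 rad; just beyond, the knob stops and its torque rises steeply: turned home with 0.5 N m it presses with 50 N or more.
- glue_jar: White glue jar, 72 mm in diameter, 85 mm high, origin at the centre of its base. Bystander.
- ink_bottle: Black ink bottle, 68 mm in diameter, 170 mm high, origin at the centre of its base. Bystander.
- card_stack: Stack of printed cards, 105 x 148 x 60 mm, origin at the centre of its underside. Bystander.
- tape_roll: Roll of clear tape lying flat, 100 mm in diameter, 45 mm high, origin at the centre of its underside. Bystander.

How it is judged (in metres and radians):
On the way, in this order (a step that is already met when the one before it is completed fails the run):
1. the head end of the bundle is up over the lip, on or just above the bed, with the tail still outside the lip (x of bundle_head in the frame of bed between 0.02 and 0.15 m and x of bundle_tail in the frame of bed below -0.02 m and y of bundle_head in the frame of bed between -0.03 and 0.03 m and z of bundle_head in the frame of bed between -0.004 and 0.03 m), for 0.05 s.
2. the bundle lies flat on the bed with its tail down behind the lip and within 5 mm of it, centred and straight within 12 mm at both ends, let go, the platen not yet pressing on it (x of bundle_tail in the frame of bed between -0.003 and 0.005 m and z of bundle_tail in the frame of bed between -0.004 and 0.004 m and z of bundle_head in the frame of bed between -0.004 and 0.004 m and x of bundle_head in the frame of bed above 0.17 m and y of bundle_tail in the frame of bed between -0.012 and 0.012 m and y of bundle_head in the frame of bed between -0.012 and 0.012 m and contact force between the fingers and bundle below 0.1 N and contact force between platen and bundle below 1 N), for 0.2 s.
3. the platen is screwed down tight on the bundle (presses with more than 40 N) (x of bundle_tail in the frame of bed between -0.003 and 0.005 m and z of bundle_tail in the frame of bed between -0.004 and 0.004 m and z of bundle_head in the frame of bed between -0.004 and 0.004 m and x of bundle_head in the frame of bed above 0.17 m and y of bundle_tail in the frame of bed between -0.012 and 0.012 m and y of bundle_head in the frame of bed between -0.012 and 0.012 m and contact force between platen and bundle above 40 N), for 0.2 s.
At the end, for the whole second after the job is handed in: Bundle flat on the bed (both ends within 4 mm), head up the slope, tail within 5 mm of the lip, both ends within 12 mm of the bed's centre line; platen pressing on it with over 40 N; knob still; bystanders within 20 mm of where they stood (all of step 3 and velocity of joint knob between -0.05 and 0.05 rad/s and distance of each of glue_jar, ink_bottle, card_stack, tape_roll from where it was at the start of the episode below 0.02 m); the robot touches nothing.
It fails at once if a bystander is shoved more than 20 mm or tipped (distance of any of glue_jar, ink_bottle, card_stack, tape_roll from where it was at the start of the episode above 0.02 m or angle between any of glue_jar, ink_bottle, card_stack, tape_roll's own z axis and vertical above 0.35 rad).
It also fails if it takes over 70 s, if anything falls off the work surface, if the arm or the gripper's body presses on something with over 40 N, if the wrist force passes 120 N, or if a joint passes its speed limit or range.

## Robot

A 6-joint arm with a two-finger parallel gripper is mounted at the origin on the work surface. World frame = base frame: x ahead of the robot, y to its left, z up, the work surface at z = 0. Lengths are in m, angles in degrees, forces in N, time in s.
With the tool pointing down it reaches from about 0.375 to 0.9 m from the base axis. Payload 3.1 kg.
Tool frame: the origin (TCP) lies midway between the tips of the shut fingers; the grasp point (between the pads) lies 19 mm behind it; z points along the fingers, y is the direction in which the jaws open and shut (so a half turn about z gives the same grasp; the last joint's range is limited). The gripper opens to 87 mm and grips with 3 to 60 N. Pads are 19 mm wide; open, the fingers measure 117 mm over their backs; the gripper's body (75 mm by 190 mm) begins 51 mm behind the grasp point.
Start: joints at [56.179, 30.224, 82.088, -0, 67.689, -10.227], TCP at [0.25, 0.573, 0.223] pointing down, gripper open.
Joint ranges: [-176.69, 176.69], [-43.24, 126.21], [12.49, 139.97], [-82, 262], [0, 151.66], [-163.58, 163.58]. Speed limits (degrees/s): [159.86, 159.86, 180, 180, 180, 180].

## Interface

Orientations are given as a 3x3 rotation matrix whose columns are the frame's x, y, z axes.
In Python, from rig import bot, capture, get_calibration gives the robot as it stands.
- The arm moves only by the tool play_rows, never from a script. Its arguments are lists of equal length, an entry for each row: "fingers": the closure in counts, from 0 (fully open) to 255 (shut); "linear": the shift along the tool's x, y, z in mm, a list of three; "rot": the turn, a rotation vector about the tool's x, y, z in degrees, a list of three. A call has 1 to 20 rows; each row is the pose to reach, as a shift and turn from the pose commanded when the call began, along the tool's axes at that moment; what a row does not reach only later rows make up. A row lasts 1/10 s, in which the tool goes at most 50 mm and 8.59 degrees, less where a joint would pass 70% of its speed; a pose out of reach is approached as far as the arm can. A call with a gripper value outside its range is refused whole. The fingers move at their own pace and stop on an object; the grip force is fixed at half the most. Time passes only in rows, so rows that repeat a pose let the fingers close. It gives the time, the measured TCP pose, the force and the opening at its end, in the units of the state.
- bot.read_state(): the state, without advancing time (a new reading comes with each control period).
- capture(name): name is "scene" or "top"; returns the picture (384x512x3 uint8, red, green, blue); there is no depth.
- get_calibration(name): a dict with "vfov" (degrees; the focal length in pixels is half the picture's height over the tangent of half this angle, whatever the lens; pixels are square), "cx", "cy" (the principal point, pixels), "camera_from_world" (4x4, takes a point from world to camera coordinates). Camera axes: x right, y down, z forward; pixel columns grow to the right and rows downward; lengths in m; the calibration is good to about 2 mm. A picture is of the moment at which its call begins. get_calibration takes no time and is no camera call.
- bot.hand_in(): hands the job in, once; it reports no verdict.
The state is a dict: "time_s": time; "joint_positions": joint angles; "qvel": joint speeds; "tau": joint torques, N m; "position": TCP position; "tcp_rot": TCP orientation; "force": force on the tool from outside, world axes, zero at the start; "moment": the same for the moment, N m; "opening": opening from 0.0 (shut) to 1.0 (fully open).
Only numpy, scipy, OpenCV 4.12 (cv2) and the standard library are available. Lean on these libraries where they do the work, as an engineer would, in place of code of your own. Each camera call takes 0.05 s, during which the arm holds its last target.

## Working session

There is one attempt and no reset: what is moved stays moved. The work goes in short steps, Python scripts to look and compute and a tool call to move; the robot and the scene stay as the last step left them, time stands still between calls to the robot, and variables do not carry over. Pictures are saved under pics/ and viewed, and the job is handed in when it is done.

Besides the shell and the picture viewer there is one more tool, called after ">>>" as name(argument=value, ...) on one line, values as JSON. play_rows: Moves the arm, as the interface text tells. Its arguments: {"type":"object","properties":{"fingers":{"type":"array"},"linear":{"type":"array"},"rot":{"type":"array"}},"required":["fingers","linear","rot"]}

```bash
ls; mkdir -p pics; python3 - <<'E'
from rig import bot,capture,get_calibration
import cv2
print(bot.read_state())
for n in("scene","top"):
    im=capture(n); cv2.imwrite(f"pics/{n}0.png",im[:,:,::-1]); c=get_calibration(n); print(c)
E
```

```text
pics
{'time_s': 0.0, 'joint_positions': array([ 5.61805538e+01,  3.02783705e+01,  8.21546315e+01, -3.20271619e-04,
        6.76887870e+01, -1.02267207e+01]), 'qvel': array([ 0.06240549, -0.07838401,  0.10714011,  0.03101948, -0.04316236,
       -0.02430279]), 'tau': array([ 1.99572187e-04, -4.40040386e+01, -1.76594871e+01,  6.33476302e-02,
        5.82048751e-02, -1.75058817e-04]), 'position': array([0.24971036, 0.57216941, 0.22158775]), 'tcp_rot': array([[-9.16414184e-01,  4.00229501e-01, -1.17877515e-03],
       [ 4.00231064e-01,  9.16412553e-01, -1.76883242e-03],
       [ 3.72305425e-04, -2.09276555e-03, -9.99997741e-01]]), 'force': array([ 0.14624233,  0.68794637, -0.08438488]), 'moment': array([ 0.03409928, -0.04433349, -0.06432145]), 'opening': 0.9998106718297748}
{'vfov': 49.51263079544043, 'cx': 256.3238899115499, 'cy': 192.0545098516828, 'camera_from_world': array([[ 0.53098861,  0.847255  ,  0.01449367, -0.31682421],
       [ 0.72073868, -0.44257167, -0.53354107, -0.28468956],
       [-0.44563085,  0.29375038, -0.84564996,  1.53518479],
       [ 0.        ,  0.        ,  0.        ,  1.        ]])}
{'vfov': 52.11376840018164, 'cx': 252.51612667778792, 'cy': 192.36412047550098, 'camera_from_world': array([[-0.11526003, -0.99333291,  0.00220364,  0.07293243],
       [-0.97279039,  0.11242699, -0.20258089,  0.58810278],
       [ 0.20098252, -0.02549316, -0.97926305,  1.30545326],
       [ 0.        ,  0.        ,  0.        ,  1.        ]])}
```

View pics/scene0.png

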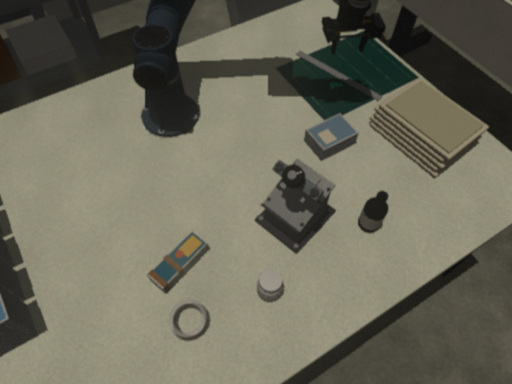

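View pics/top0.png

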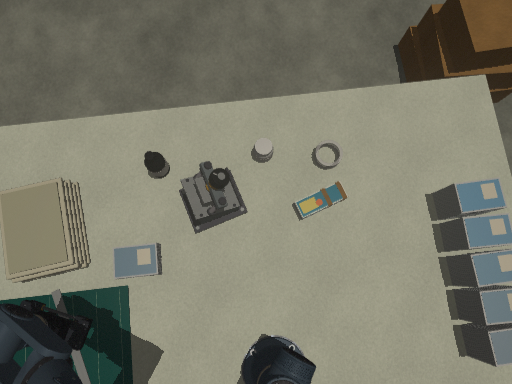

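```bash
cat > h.py <<'E'
import numpy as np,cv2
from rig import bot,capture,get_calibration
def P(n,X):
    c=get_calibration(n);f=192/np.tan(np.radians(c['vfov']/2))
    X=np.atleast_2d(X);q=(c['camera_from_world']@np.c_[X,np.ones(len(X))].T).T
    return np.c_[c['cx']+f*q[:,0]/q[:,2],c['cy']+f*q[:,1]/q[:,2]]
def ray(n,uv):
    c=get_calibration(n);f=192/np.tan(np.radians(c['vfov']/2));M=c['camera_from_world'];R=M[:3,:3]
    o=-R.T@M[:3,3];d=R.T@np.array([(uv[0]-c['cx'])/f,(uv[1]-c['cy'])/f,1]);return o,d/np.linalg.norm(d)
def onz(n,uv,z):
    o,d=ray(n,uv);return o+d*(z-o[2])/d[2]
def tri(a,b):
    o1,d1=ray("scene",a);o2,d2=ray("top",b)
    s=np.linalg.lstsq(np.c_[d1,-d2],o2-o1,rcond=None)[0]
    p,q=o1+s[0]*d1,o2+s[1]*d2;return (p+q)/2,np.linalg.norm(p-q)
E
python3 - <<'E'
import cv2
a=cv2.imread("pics/scene0.png")[140:300,140:350];b=cv2.imread("pics/top0.png")[130:240,140:360]
cv2.imwrite("pics/s0c.png",cv2.resize(a,None,fx=3.7,fy=3.7,interpolation=cv2.INTER_CUBIC))
cv2.imwrite("pics/t0c.png",cv2.resize(b,None,fx=3.6,fy=3.6,interpolation=cv2.INTER_CUBIC))
E
```

```text
(no output)
```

View pics/s0c.png

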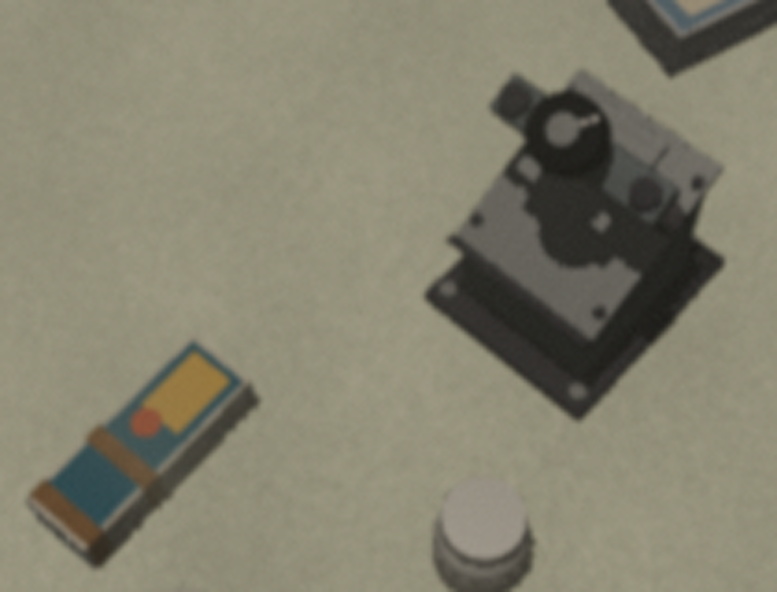

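View pics/t0c.png

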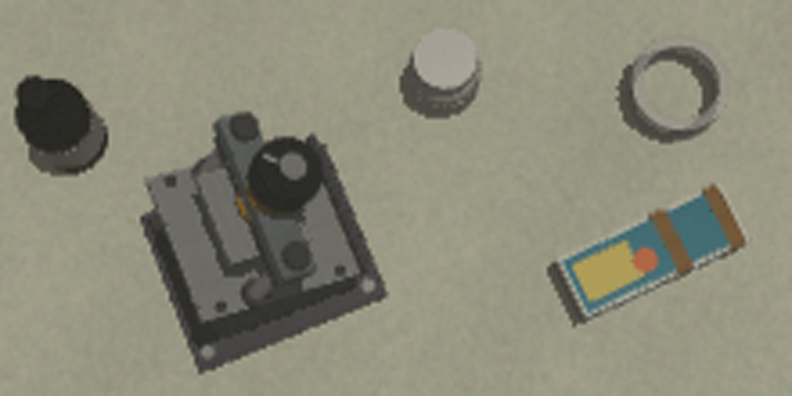

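```bash
python3 - <<'E'
from h import *
S=lambda u,v:(140+(u+.5)/3.7-.5,140+(v+.5)/3.7-.5); T=lambda u,v:(140+(u+.5)/3.6-.5,130+(v+.5)/3.6-.5)
for n,a,b in [("lipL",(450,239),(360,270)),("lipR",(590,339),(315,137)),("upL",(577,70),(200,318)),("upR",(721,168),(147,180)),
 ("nutR",(645,192),(243,126)),("nutL",(515,100),(297,254)),("knobtop",(562,128),(293,165)),
 ("screwLL",(476,219),(341,270)),("screwUL",None,None),("screwUR",(698,184),(170,180)),
 ("baseLL",(427,295),(385,295)),("baseUR",None,None),("jar",(484,517),(446,57)),
 ("b tailL",(33,500),(745,240)),("b headL",(195,345),(578,320)),("b headR",(242,382),(555,262)),("b tailR",(97,545),(712,186))]:
    if a: print(n,*[np.round(x,4) for x in tri(S(*a),T(*b))])
print("base plate", [np.round(onz("scene",S(*p),0.012),3) for p in [(427,295),(580,415),(722,262)]],[np.round(onz("top",T(*p),0.012),3) for p in [(385,295),(200,370)]])
for p in [(33,500),(195,345),(242,382),(97,545)]: print('s',onz("scene",S(*p),.044))
for p in [(745,240),(578,320),(555,262),(712,186)]: print('t',onz("top",T(*p),.044))
E
```

```text
lipL [0.5467 0.0506 0.0966] 0.0066
lipR [0.6793 0.0844 0.1076] 0.0058
upL [0.5065 0.1928 0.1754] 0.0065
upR [0.6374 0.2321 0.172 ] 0.0007
nutR [0.6561 0.136  0.2428] 0.0022
nutL [0.5418 0.1022 0.2416] 0.0009
knobtop [0.6054 0.0952 0.2896] 0.0016
screwLL [0.5476 0.0706 0.1106] 0.0007
screwUR [0.6367 0.2125 0.1647] 0.0014
baseLL [0.5366 0.0327 0.0041] 0.0002
jar [ 0.7496 -0.0524  0.0845] 0.0005
b tailL [ 0.5449 -0.3242  0.0375] 0.0001
b headL [ 0.4863 -0.1552  0.0221] 0.0059
b headR [ 0.5431 -0.1397  0.0375] 0.0081
b tailR [ 0.6025 -0.2993  0.039 ] 0.0019
base plate [array([0.54 , 0.03 , 0.012]), array([0.697, 0.077, 0.012]), array([0.645, 0.262, 0.012])] [array([0.535, 0.033, 0.012]), array([0.482, 0.221, 0.012])]
s [ 0.54788853 -0.3241379   0.044     ]
s [ 0.49612351 -0.16078176  0.044     ]
s [ 0.54438276 -0.14432398  0.044     ]
s [ 0.60493715 -0.29849238  0.044     ]
t [ 0.54389381 -0.32237578  0.044     ]
t [ 0.48472422 -0.14940562  0.044     ]
t [ 0.54358712 -0.13511425  0.044     ]
t [ 0.6011026 -0.2989574  0.044    ]
```

```bash
python3 - <<'E'
from h import *
for n in("top","scene"):
    im=cv2.imread(f"pics/{n}0.png");hsv=cv2.cvtColor(im,cv2.COLOR_BGR2HSV)
    m=(hsv[:,:,1]>85).astype(np.uint8)*255
    x0,x1,y0,y1=(285,355,175,225) if n=="top" else (140,215,225,295)
    r=np.zeros_like(m);r[y0:y1,x0:x1]=m[y0:y1,x0:x1]
    r=cv2.morphologyEx(r,cv2.MORPH_CLOSE,np.ones((5,5)))
    c=max(cv2.findContours(r,cv2.RETR_EXTERNAL,cv2.CHAIN_APPROX_NONE)[0],key=cv2.contourArea)
    w=np.array([onz(n,p[0],.044)[:2] for p in c])*1000
    R=cv2.minAreaRect(w.astype(np.float32));print(n,R,'\n',cv2.boxPoints(R).round(1))
    # brown band
    b=(hsv[:,:,1]>85)&(hsv[:,:,0]<18)&(hsv[:,:,2]<140)
    cv2.imwrite(f"pics/m_{n}.png",cv2.resize(r[y0:y1,x0:x1],None,fx=6,fy=6))
E
```

```text
top ((543.9889526367188, -232.5322265625), (62.83735656738281, 169.72796630859375), 18.538352966308594) 
 [[ 487.2 -162.1]
 [ 541.2 -323. ]
 [ 600.8 -303. ]
 [ 546.8 -142.1]]
scene ((551.7797241210938, -234.60906982421875), (76.0274658203125, 167.26828002929688), 19.129165649414062) 
 [[ 488.5 -168.1]
 [ 543.3 -326.1]
 [ 615.1 -301.2]
 [ 560.3 -143.1]]
```

```bash
python3 - <<'E'
import cv2,numpy as np
a=cv2.imread("pics/m_top.png");b=cv2.imread("pics/m_scene.png")
h=max(a.shape[0],b.shape[0]);z=np.zeros((h,a.shape[1]+b.shape[1],3),np.uint8);z[:a.shape[0],:a.shape[1]]=a;z[:b.shape[0],a.shape[1]:]=b
cv2.imwrite("pics/m_both.png",cv2.resize(z,None,fx=.85,fy=.85))
E
```

```text
(no output)
```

View pics/m_both.png

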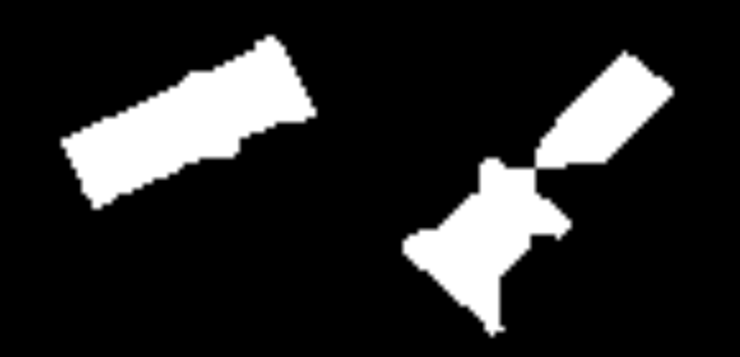

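```bash
cat >> h.py <<'E'
from scipy.spatial.transform import Rotation as Ro
import json
def cmd():
    d=json.load(open('cmd.json'));return np.array(d['p']),np.array(d['R'])
def save(p,R): json.dump({'p':list(map(float,p)),'R':np.array(R).tolist()},open('cmd.json','w'))
def applied(lin,rot):  # record the last row of a call
    p,R=cmd();save(p+R@np.array(lin)/1000,R@Ro.from_rotvec(rot,degrees=True).as_matrix())
def need(p,R):
    q,C=cmd();return (C.T@(np.array(p)-q)*1000).round(1),Ro.from_matrix(C.T@R).as_rotvec(degrees=True).round(2)
def frame(yaw,tilt):
    a=np.radians(yaw);x=np.array([np.cos(a),np.sin(a),0]);z=np.array([0,0,-1.]);y=np.cross(z,x)
    return np.c_[x,y,z]@Ro.from_rotvec([0,tilt,0],degrees=True).as_matrix()
def st():
    s=bot.read_state();p,R=cmd()
    print('t',round(s['time_s'],2),'p',s['position'].round(4),'cmd',p.round(4),'dR',Ro.from_matrix(R.T@s['tcp_rot']).as_rotvec(degrees=True).round(2),'F',s['force'].round(1),'M',s['moment'].round(2),'op',round(s['opening'],3),'j',s['joint_positions'].round(1))
E
python3 - <<'E'
from h import *
s=bot.read_state()
a=-10.227; az=np.radians(56.179+10.227)
y=np.array([np.cos(az),np.sin(az),0]);z=np.array([0,0,-1.]);x=np.cross(y,z)
save([.25,.573,.223],np.c_[x,y,z]);st()
R=frame(108.5,5);G=np.array([.562,-.283,.028]);T=G+.019*R[:,2]
print(T); save([.25,.573,.223+.2],np.c_[x,y,z])
print(need(T+[0,0,.15],R)); 
E
```

```text
t 0.1 p [0.2498 0.5722 0.2217] cmd [0.25  0.573 0.223] dR [ 0.11  0.02 -0.  ] F [-0.1 -0.4  0.4] M [0.01 0.02 0.06] op 1.001 j [ 56.2  30.3  82.1  -0.   67.7 -10.2]
[ 0.56147456 -0.28142961  0.0090723 ]
(array([-627.4, -658.3,  263.9]), array([-2.09,  4.71, 47.87]))
```

>>> play_rows(fingers=[0, 0, 0, 0], linear=[[0, 0, -50], [0, 0, -100], [0, 0, -150], [0, 0, -200]], rot=[[0, 0, 0], [0, 0, 0], [0, 0, 0], [0, 0, 0]])

```text
time_s: 0.5
position: [0.2498, 0.5722, 0.424]
tcp_rot: [[-0.916, 0.4, -0.001], [0.4, 0.916, -0.001], [0.0, -0.001, -1.0]]
force: [-0.4, 1.5, 0.8]
opening: 0.999
```

>>> play_rows(fingers=[0, 0, 0, 0, 0, 0, 0, 0, 0, 0, 0, 0, 0, 0, 0, 0, 0, 0, 0, 0], linear=[[-32, -33, 0], [-64, -66, 0], [-96, -99, 0], [-128, -132, 0], [-160, -165, 0], [-192, -198, 0], [-224, -231, 0], [-256, -264, 0], [-288, -297, 0], [-320, -330, 0], [-352, -363, 0], [-384, -396, 0], [-416, -429, 0], [-448, -462, 0], [-480, -495, 0], [-512, -528, 0], [-544, -561, 0], [-576, -594, 0], [-608, -627, 0], [-627.4, -658.3, 0]], rot=[[0, 0, 2.4], [0, 0, 4.8], [0, 0, 7.2], [0, 0, 9.6], [0, 0, 12], [0, 0, 14.4], [0, 0, 16.8], [0, 0, 19.2], [0, 0, 21.6], [0, 0, 24], [0, 0, 26.4], [0, 0, 28.8], [0, 0, 31.2], [0, 0, 33.6], [0, 0, 36], [0, 0, 38.4], [0, 0, 40.8], [0, 0, 43.2], [0, 0, 45.6], [-2.09, 4.71, 47.87]])

```text
time_s: 2.5
position: [0.5622, -0.2816, 0.4225]
tcp_rot: [[-0.317, 0.948, -0.028], [0.944, 0.318, 0.085], [0.09, 0.001, -0.996]]
force: [1.0, 0.9, 0.4]
opening: 1.002
```

```bash
python3 - <<'E'
from h import *
applied([-627.4,-658.3,0],[-2.09,4.71,47.87]);st()
R=frame(108.5,5);G=np.array([.562,-.283,.028]);T=G+.019*R[:,2]
print(need(T,R),need(T+[0,0,.08],R))
E
```

```text
t 2.5 p [ 0.5622 -0.2816  0.4225] cmd [ 0.5615 -0.2814  0.423 ] dR [-0.04  0.14 -0.04] F [1.  0.9 0.4] M [-0.06 -0.07 -0.02] op 1.002 j [-38.2  24.   61.7   2.9  98.6 -56.4]
(array([-36.1,   0. , 412.3]), array([-0., -0.,  0.])) (array([-29.2,   0. , 332.7]), array([-0., -0.,  0.]))
```

>>> play_rows(fingers=[0, 0, 0, 0, 0, 0, 0, 0, 0], linear=[[-4, 0, 45], [-8, 0, 90], [-12, 0, 135], [-16, 0, 180], [-20, 0, 225], [-24, 0, 270], [-27, 0, 310], [-29.2, 0, 332.7], [-29.2, 0, 332.7]], rot=[[0, 0, 0], [0, 0, 0], [0, 0, 0], [0, 0, 0], [0, 0, 0], [0, 0, 0], [0, 0, 0], [0, 0, 0], [0, 0, 0]])

```text
time_s: 3.4
position: [0.5587, -0.2796, 0.0842]
tcp_rot: [[-0.315, 0.948, -0.035], [0.944, 0.317, 0.089], [0.095, -0.005, -0.995]]
force: [-0.2, -0.2, 0.3]
opening: 0.999
```

```bash
python3 - <<'E'
from h import *
applied([-29.2,0,332.7],[0,0,0]);st()
R=frame(108.5,5);G=np.array([.562,-.283,.028]);T=G+.019*R[:,2]
print(need(T,R))
a=capture("scene")[180:320,120:340,::-1];b=capture("top")[130:260,220:400,::-1]
a=cv2.resize(a,None,fx=3.6,fy=3.6,interpolation=cv2.INTER_CUBIC);b=cv2.resize(b,None,fx=4,fy=4,interpolation=cv2.INTER_CUBIC)
cv2.imwrite("pics/s1.png",a);cv2.imwrite("pics/t1.png",b)
E
```

```text
t 3.4 p [ 0.5587 -0.2796  0.0842] cmd [ 0.5615 -0.2815  0.089 ] dR [0.31 0.47 0.03] F [-0.2 -0.2  0.3] M [-0.09  0.01  0.01] op 0.999 j [-38.2  41.7  84.9   3.2  58.2 -58.5]
(array([-6.9,  0. , 79.6]), array([-0., -0.,  0.]))
```

View pics/s1.png

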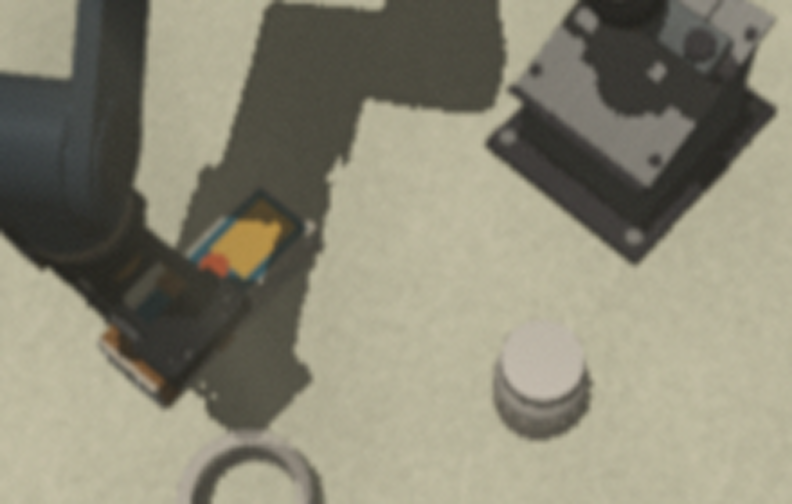

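View pics/t1.png

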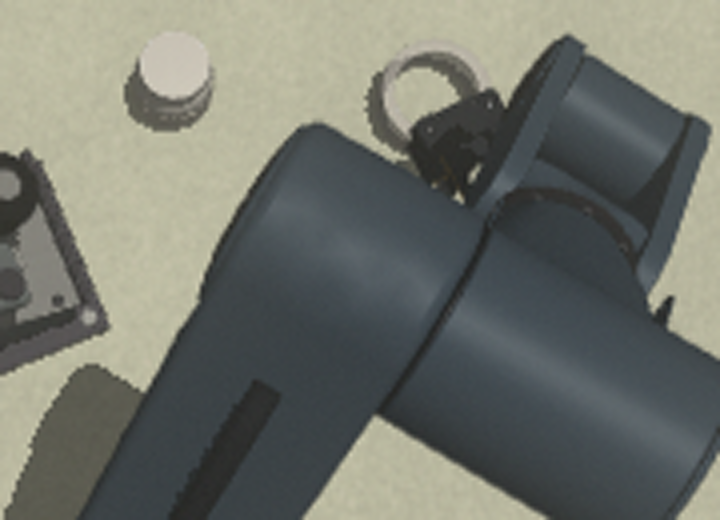

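```bash
python3 - <<'E'
from h import *
st()
print(onz("top",(326,155),.045),onz("scene",(190,320),.045))
E
```

```text
t 3.5 p [ 0.5616 -0.2817  0.0884] cmd [ 0.5615 -0.2815  0.089 ] dR [0.02 0.03 0.  ] F [ 1.1 -0.3  0.4] M [-0.07  0.    0.01] op 0.996 j [-38.2  41.4  84.7   3.2  58.2 -58.5]
[ 0.70144136 -0.27338151  0.045     ] [ 0.72012432 -0.28362201  0.045     ]
```

>>> play_rows(fingers=[0, 0, 0, 0, 0, 255, 255, 255, 255, 255, 255, 255, 255], linear=[[-2, 0, 25], [-4, 0, 50], [-6, 0, 70], [-7, 0, 79.5], [-7, 0, 79.5], [-7, 0, 79.5], [-7, 0, 79.5], [-7, 0, 79.5], [-7, 0, 79.5], [-7, 0, 79.5], [-7, 0, 79.5], [-7, 0, 79.5], [-7, 0, 79.5]], rot=[[0, 0, 0], [0, 0, 0], [0, 0, 0], [0, 0, 0], [0, 0, 0], [0, 0, 0], [0, 0, 0], [0, 0, 0], [0, 0, 0], [0, 0, 0], [0, 0, 0], [0, 0, 0], [0, 0, 0]])

```text
time_s: 4.8
position: [0.5621, -0.2821, 0.0096]
tcp_rot: [[-0.316, 0.948, -0.027], [0.945, 0.317, 0.082], [0.086, 0.001, -0.996]]
force: [-0.0, -0.6, 5.2]
opening: 0.734
```

```bash
python3 - <<'E'
from h import *
applied([-7,0,79.5],[0,0,0]);st()
R=frame(108.5,5);p,_=cmd(); print(need(p+[0,0,.15],frame(108.5,33)))
E
```

```text
t 4.8 p [ 0.5621 -0.2821  0.0096] cmd [ 0.5615 -0.2815  0.0092] dR [-0.05 -0.06  0.  ] F [-0.  -0.6  5.2] M [ 0.01  0.05 -0.04] op 0.734 j [-38.2  47.9  86.2   3.6  50.1 -59.1]
(array([  13.1,   -0. , -149.4]), array([-0., 28.,  0.]))
```

>>> play_rows(fingers=[255, 255, 255, 255, 255, 255, 255, 255, 255, 255, 255, 255], linear=[[1, 0, -15], [3, 0, -35], [5, 0, -60], [7, 0, -80], [9, 0, -100], [11, 0, -120], [13, 0, -140], [13, 0, -149], [13, 0, -149], [13, 0, -149], [13, 0, -149], [13, 0, -149]], rot=[[0, 0, 0], [0, 0, 0], [0, 0, 0], [0, 3, 0], [0, 7, 0], [0, 11, 0], [0, 15, 0], [0, 19, 0], [0, 23, 0], [0, 26, 0], [0, 28, 0], [0, 28, 0]])

```text
time_s: 6.0
position: [0.5612, -0.2828, 0.1568]
tcp_rot: [[-0.265, 0.949, -0.174], [0.796, 0.317, 0.516], [0.545, -0.002, -0.839]]
force: [-0.6, -0.1, -3.3]
opening: 0.735
```

```bash
python3 - <<'E'
from h import *
applied([13,0,-149],[0,28,0]);st()
a=capture("scene")[100:320,120:340,::-1];b=capture("top")[130:260,220:400,::-1]
a=cv2.resize(a,None,fx=2.7,fy=2.7,interpolation=cv2.INTER_CUBIC)
cv2.imwrite("pics/s2.png",a)
E
```

```text
t 6.0 p [ 0.5612 -0.2828  0.1568] cmd [ 0.5615 -0.2815  0.1588] dR [ 0.04 -0.    0.09] F [-0.6 -0.1 -3.3] M [-0.82 -0.28  0.04] op 0.735 j [-44.1  47.4  65.9  14.6  96.5 -64.7]
```

View pics/s2.png

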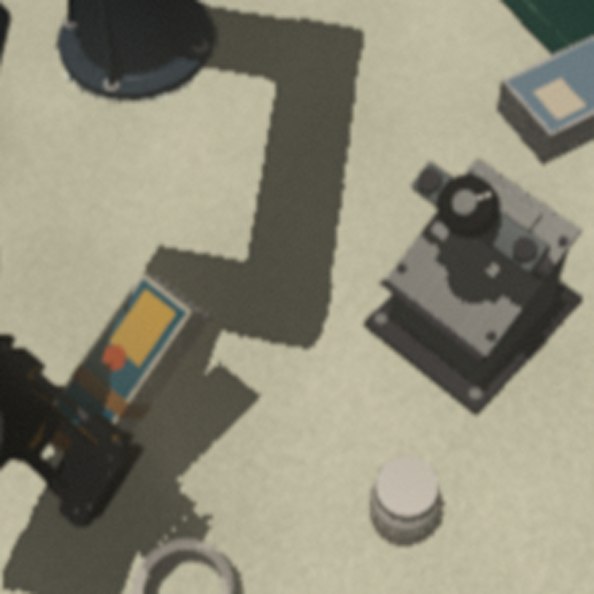

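```bash
cat >> h.py <<'E'
# bundle pose in tool frame, from grasp: tool tilted 5 deg relative to bundle; grasp 35 mm from tail, 28 above underside
_r=Ro.from_rotvec([0,5,0],degrees=True).as_matrix()   # tool in (flat) frame
def tool_pt(bx,by,bz):  # bundle pt (bundle frame x head,y left,z up) -> tool coords, m
    d=np.array([bx+.055,-by,-(bz-.028)])  # in flat frame x,y(right),z(down) from grasp pt
    return _r.T@d+np.array([0,0,-.019])
def bpt(b,p=None,R=None):
    if p is None:p,R=cmd()
    return p+R@tool_pt(*b)
# bed
YAW=106.2;O=np.array([.612,.0735,.100])
def bedR(yaw=None):
    yaw=YAW if yaw is None else yaw
    a=np.radians(yaw);h=np.array([np.cos(a),np.sin(a),0]);Z=np.array([0,0,1.]);c,s=np.cos(np.radians(28)),np.sin(np.radians(28))
    x=c*h+s*Z;z=c*Z-s*h;return np.c_[x,np.cross(z,x),z]
def bed(p): return bedR().T@(np.array(p)-O)*1000
def frombed(q): return O+bedR()@(np.array(q)/1000)
E
python3 - <<'E'
from h import *
for b in [(.09,.032,.044),(.09,-.032,.044)]:
    w=bpt(b);print(w.round(3),((P("scene",w)-[120,100])*2.7).round(0))
s=bot.read_state()
for b in [(.09,.032,.044),(.09,-.032,.044)]:
    w=bpt(b,s['position'],s['tcp_rot']);print(w.round(3),((P("scene",w)-[120,100])*2.7).round(0))
w=frombed;print('nuts',[((P("scene",w(q))-[120,100])*2.7).round(0) for q in [(110,60,107),(110,-60,107),(-8,70,8),(-8,-70,8),(165,70,0),(165,-70,0),(110,0,153.5)]])
print('meas',[bed(q).round(0) for q in [[.6561,.136,.2428],[.5418,.1022,.2416],[.6054,.0952,.2896],[.5467,.0506,.0966],[.6793,.0844,.1076],[.5065,.1928,.1754],[.6374,.2321,.172]]])
E
```

```text
[ 0.496 -0.187  0.257] [[143. 269.]]
[ 0.557 -0.167  0.257] [[193. 307.]]
[ 0.496 -0.187  0.256] [[143. 269.]]
[ 0.557 -0.167  0.256] [[193. 308.]]
nuts [array([[429., 177.]]), array([[525., 246.]]), array([[380., 282.]]), array([[481., 360.]]), array([[477., 155.]]), array([[582., 227.]]), array([[466., 200.]])]
meas [array([109., -60., 104.]), array([108.,  59., 103.]), array([109.,   0., 157.]), array([-5., 69., -1.]), array([ -4., -68.,  11.]), array([163.,  68.,  -1.]), array([162., -69.,  -5.])]
```

```bash
cat >> h.py <<'E'
REL=7
def setrel(a):
    global _r,REL;REL=a;_r=Ro.from_rotvec([0,a,0],degrees=True).as_matrix()
setrel(7)
def pose_for_head(xh,zh,pitch,yaw=None,y=0): # pitch relative to bed
    yaw=YAW if yaw is None else yaw
    R=frame(yaw,28+pitch+REL);return frombed([xh,y,zh])-R@tool_pt(.09,0,0),R
E
python3 - <<'E'
from h import *
for b in [(.09,.032,.044),(.09,-.032,.044)]:
    w=bpt(b);print(w.round(3),((P("scene",w)-[120,100])*2.7).round(0))
print([bed(bpt(b)).round() for b in [(.09,0,0),(-.09,0,0)]])
for a in [(-40,45,-5),(-40,25,-5),(30,12,-5),(75,5,-5),(150,3,-3),(184,1.5,-2.5),(183,0,0)]:
    T,R=pose_for_head(*a);print(a,T.round(4),*need(T,R))
E
```

```text
[ 0.495 -0.185  0.253] [[146. 269.]]
[ 0.556 -0.164  0.253] [[196. 308.]]
[array([-119.,  153.,  191.]), array([-299.,  146.,  197.])]
(-40, 45, -5) [ 0.6654 -0.1103  0.0736] [ 62.2 152.9 141.9] [-1.21 -3.    1.96]
(-40, 25, -5) [ 0.6628 -0.1012  0.056 ] [ 60.4 153.3 161.8] [-1.21 -3.    1.96]
(30, 12, -5) [ 0.6438 -0.036   0.0773] [129.  156.  180.9] [-1.21 -3.    1.96]
(75, 5, -5) [0.6318 0.0053 0.0923] [173.2 157.7 191.8] [-1.21 -3.    1.96]
(150, 3, -3) [0.6126 0.0714 0.1211] [246.6 160.5 205.1] [-1.24 -1.    1.94]
(184, 1.5, -2.5) [0.6039 0.1014 0.1345] [280.  161.7 210.8] [-1.25 -0.5   1.94]
(183, 0, 0) [0.6033 0.1036 0.127 ] [277.8 161.8 218.3] [-1.29  2.    1.91]
```

>>> play_rows(fingers=[255, 255, 255, 255, 255, 255, 255, 255, 255, 255, 255], linear=[[8, 25, 0], [16, 50, 0], [30, 80, 10], [40, 105, 30], [50, 130, 60], [56, 145, 85], [60, 153, 110], [62, 153, 130], [62, 153, 142], [62, 153, 142], [62, 153, 142]], rot=[[0, 0, 0], [0, 0, 0], [0, -1, 1], [-1, -2, 1], [-1.2, -3, 2], [-1.2, -3, 2], [-1.2, -3, 2], [-1.2, -3, 2], [-1.2, -3, 2], [-1.2, -3, 2], [-1.2, -3, 2]])

```text
time_s: 7.2
position: [0.6661, -0.1112, 0.0736]
tcp_rot: [[-0.241, 0.96, -0.139], [0.832, 0.278, 0.479], [0.499, 0.0, -0.867]]
force: [0.4, 0.0, -3.5]
opening: 0.732
```

```bash
python3 - <<'E'
from h import *
applied([62,153,142],[-1.2,-3,2]);st()
b=capture("top");a=capture("scene");cv2.imwrite("pics/full_s3.png",a[:,:,::-1])
a=a[120:300,150:390,::-1]
a=cv2.resize(a,None,fx=3.3,fy=3.3,interpolation=cv2.INTER_CUBIC)
b=cv2.resize(b[110:270,150:390,::-1],None,fx=3.3,fy=3.3,interpolation=cv2.INTER_CUBIC)
cv2.imwrite("pics/s3.png",a);cv2.imwrite("pics/t3.png",b)
for n,b in [('hL',(.09,.032,.044)),('hR',(.09,-.032,.044)),('hRlow',(.09,-.032,0))]:
    w=bpt(b);print(n,w.round(3),((P("scene",w)-[150,120])*3.3).round(0),((P("top",w)-[150,110])*3.3).round(0))
E
```

```text
t 7.2 p [ 0.6661 -0.1112  0.0736] cmd [ 0.6655 -0.1103  0.0735] dR [-0.04 -0.07 -0.01] F [ 0.4  0.  -3.5] M [-0.83 -0.22 -0.03] op 0.732 j [-28.5  52.2  68.   21.   82.3 -51.7]
hL [ 0.602 -0.006  0.161] [[351. 318.]] [[349. 240.]]
hR [0.664 0.012 0.161] [[410. 365.]] [[323. 182.]]
hRlow [0.659 0.028 0.121] [[421. 373.]] [[308. 199.]]
```

View pics/s3.png

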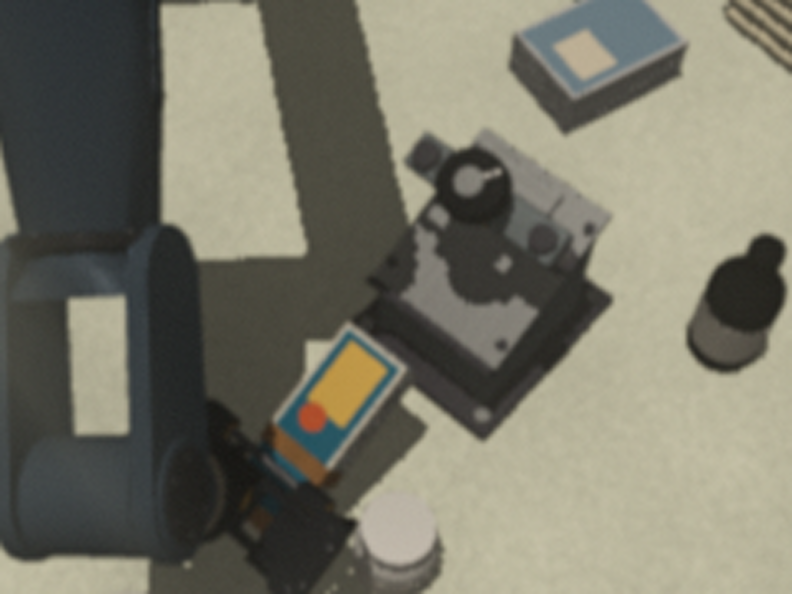

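View pics/t3.png

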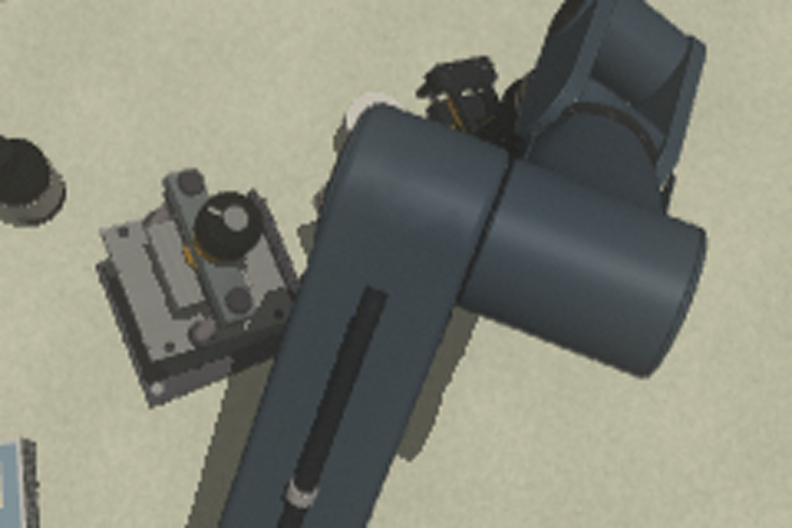

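```bash
python3 - <<'E'
from h import *
for a in [(-25,25,-5),(30,13,-5),(75,6,-5)]:
    T,R=pose_for_head(*a);print(a,T.round(4),*need(T,R))
E
```

```text
(-25, 25, -5) [ 0.6591 -0.0885  0.063 ] [14.5 -0.1 20.4] [-0.01 -0.   -0.04]
(30, 13, -5) [ 0.644  -0.0365  0.0782] [69.  -0.2 34.3] [-0.01 -0.   -0.04]
(75, 6, -5) [0.632  0.0048 0.0932] [113.7  -0.2  42.9] [-0.01 -0.   -0.04]
```

>>> play_rows(fingers=[255, 255, 255, 255, 255, 255, 255, 255, 255, 255, 255, 255, 255], linear=[[7, 0, 10], [14.5, 0, 20], [25, 0, 24], [37, 0, 27], [48, 0, 30], [59, 0, 32], [69, 0, 34], [69, 0, 34], [81, 0, 37], [92, 0, 39], [103, 0, 41], [114, 0, 43], [114, 0, 43]], rot=[[0, 0, 0], [0, 0, 0], [0, 0, 0], [0, 0, 0], [0, 0, 0], [0, 0, 0], [0, 0, 0], [0, 0, 0], [0, 0, 0], [0, 0, 0], [0, 0, 0], [0, 0, 0], [0, 0, 0]])

```text
time_s: 8.6
position: [0.6315, 0.0069, 0.0936]
tcp_rot: [[-0.242, 0.96, -0.141], [0.831, 0.28, 0.481], [0.501, -0.001, -0.866]]
force: [-0.8, -0.4, -3.6]
opening: 0.732
```

```bash
python3 - <<'E'
from h import *
applied([114,0,43],[0,0,0]);st()
a=capture("scene")
a=a[120:300,190:390,::-1]
a=cv2.resize(a,None,fx=3.3,fy=3.3,interpolation=cv2.INTER_CUBIC)
cv2.imwrite("pics/s4.png",a)
for n,b in [('hL',(.09,.032,.044)),('hR',(.09,-.032,.044)),('mL',(.0,.032,.044)),('mR',(.0,-.032,.044))]:
    w=bpt(b);print(n,w.round(3),((P("scene",w)-[190,120])*3.3).round(0))
for a in [(110,4,-4),(150,3,-3),(184,1.5,-2.5),(183,0,0)]:
    T,R=pose_for_head(*a);print(a,T.round(4),*need(T,R))
E
```

```text
t 8.6 p [0.6315 0.0069 0.0936] cmd [0.6321 0.0051 0.0932] dR [ 0.06  0.06 -0.09] F [-0.8 -0.4 -3.6] M [-0.76 -0.23  0.03] op 0.732 j [-21.   46.6  78.9  24.3  75.2 -47.9]
hL [0.569 0.109 0.181] [[314. 214.]]
hR [0.63  0.127 0.181] [[373. 258.]]
mL [0.592 0.03  0.146] [[248. 298.]]
mR [0.653 0.048 0.146] [[307. 343.]]
(110, 4, -4) [0.6228 0.0362 0.1055] [34.2 -0.2  5.6] [-0.01  1.   -0.04]
(150, 3, -3) [0.6126 0.0714 0.1211] [73.7 -0.2 10.5] [-0.01  2.   -0.04]
(184, 1.5, -2.5) [0.6039 0.1014 0.1345] [107.5  -0.3  14.4] [-0.01  2.5  -0.04]
(183, 0, 0) [0.6033 0.1036 0.127 ] [105.7  -0.3  22. ] [-0.01  5.   -0.04]
```

View pics/s4.png

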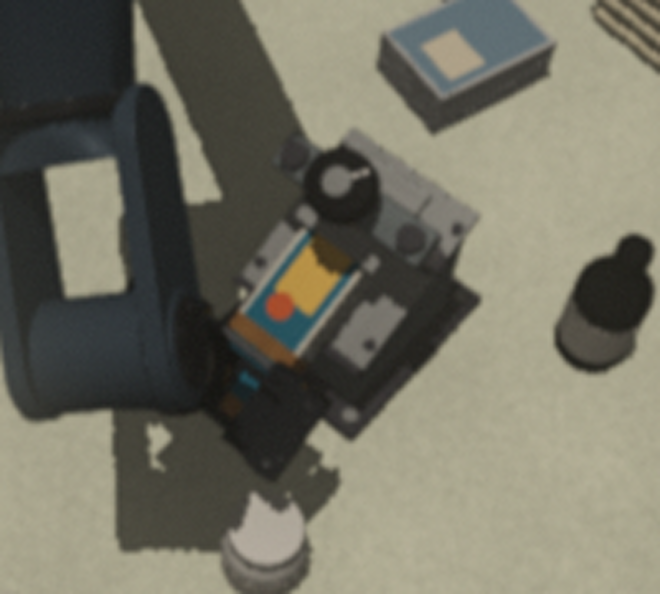

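>>> play_rows(fingers=[255, 255, 255, 255, 255, 255, 255, 255, 255], linear=[[11, 0, 2], [23, 0, 4], [34, 0, 5.6], [44, 0, 7], [54, 0, 8], [64, 0, 9.3], [74, 0, 10.5], [74, 0, 10.5], [74, 0, 10.5]], rot=[[0, 0.3, 0], [0, 0.6, 0], [0, 1, 0], [0, 1.3, 0], [0, 1.5, 0], [0, 1.8, 0], [0, 2, 0], [0, 2, 0], [0, 2, 0]])

```text
time_s: 9.55
position: [0.613, 0.0716, 0.1208]
tcp_rot: [[-0.237, 0.96, -0.148], [0.815, 0.279, 0.508], [0.529, -0.0, -0.848]]
force: [-0.4, 0.5, -2.8]
opening: 0.73
```

```bash
python3 - <<'E'
from h import *
applied([74,0,10.5],[0,2,0]);st()
a=capture("scene")
a=a[120:300,190:390,::-1]
a=cv2.resize(a,None,fx=3.3,fy=3.3,interpolation=cv2.INTER_CUBIC)
cv2.imwrite("pics/s5.png",a)
for n,b in [('mL',(.0,.032,.044)),('mR',(.0,-.032,.044)),('tL',(-.09,.032,.044)),('tR',(-.09,-.032,.044))]:
    w=bpt(b);print(n,w.round(3),((P("scene",w)-[190,120])*3.3).round(0))
for a in [(184,2,-2.5),(183,0,0)]:
    T,R=pose_for_head(*a);print(a,T.round(4),*need(T,R))
E
```

```text
t 9.55 p [0.613  0.0716 0.1208] cmd [0.6128 0.0717 0.1211] dR [-0.   -0.04 -0.03] F [-0.4  0.5 -2.8] M [-0.87 -0.2  -0.01] op 0.73 j [-16.9  43.3  82.5  27.4  74.8 -45.3]
mL [0.573 0.095 0.175] [[302. 229.]]
mR [0.634 0.112 0.175] [[361. 273.]]
tL [0.596 0.016 0.137] [[237. 314.]]
tR [0.657 0.034 0.137] [[295. 360.]]
(184, 2, -2.5) [0.604  0.1012 0.135 ] [33.4 -0.3  4.5] [-0.01  0.5  -0.04]
(183, 0, 0) [0.6033 0.1036 0.127 ] [31.3 -0.3 12.6] [-0.    3.   -0.04]
```

View pics/s5.png

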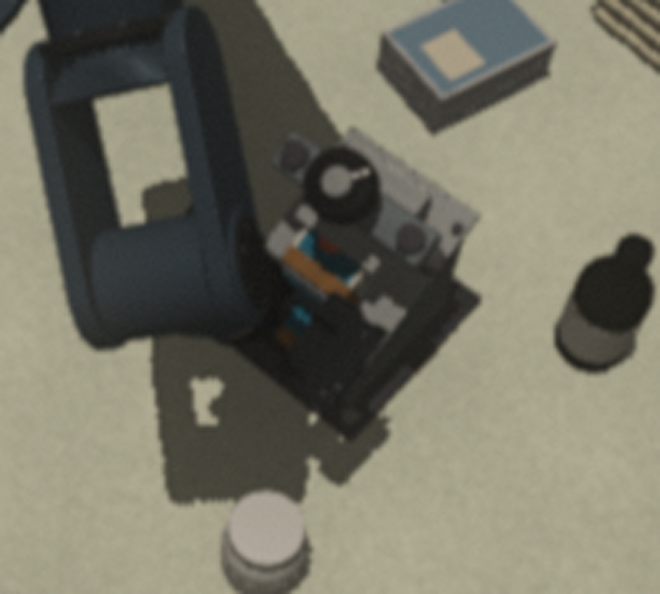

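```bash
python3 - <<'E'
from h import *
for a in [(189,2,-2.5),(189,1,-1),(189,1,0),(185,1,0),(180,1,0)]:
    T,R=pose_for_head(*a);print(a,T.round(4),*need(T,R))
E
```

```text
(189, 2, -2.5) [0.6027 0.1054 0.1373] [38.4 -0.3  4.9] [-0.01  0.5  -0.04]
(189, 1, -1) [0.6022 0.1072 0.133 ] [37.7 -0.3  9.6] [-0.01  2.   -0.04]
(189, 1, 0) [0.6019 0.1082 0.1307] [37.3 -0.3 12. ] [-0.    3.   -0.04]
(185, 1, 0) [0.6029 0.1048 0.1288] [33.3 -0.3 11.8] [-0.    3.   -0.04]
(180, 1, 0) [0.6041 0.1006 0.1265] [28.3 -0.3 11.4] [-0.    3.   -0.04]
```

>>> play_rows(fingers=[255, 255, 255, 255, 255, 255], linear=[[10, 0, 1.3], [20, 0, 2.6], [30, 0, 3.8], [38.5, 0, 5], [38.5, 0, 5], [38.5, 0, 5]], rot=[[0, 0.1, 0], [0, 0.2, 0], [0, 0.3, 0], [0, 0.5, 0], [0, 0.5, 0], [0, 0.5, 0]])

```text
time_s: 10.2
position: [0.603, 0.1056, 0.137]
tcp_rot: [[-0.236, 0.96, -0.15], [0.81, 0.279, 0.515], [0.537, -0.0, -0.844]]
force: [0.3, 0.7, -3.9]
opening: 0.73
```

```bash
python3 - <<'E'
from h import *
applied([38.5,0,5],[0,0.5,0]);st()
a=capture("scene")
a=a[130:250,230:350,::-1]
a=cv2.resize(a,None,fx=5,fy=5,interpolation=cv2.INTER_CUBIC)
cv2.imwrite("pics/s6.png",a)
for a in [(189,1,-1),(189,1,0)]:
    T,R=pose_for_head(*a);print(a,T.round(4),*need(T,R))
E
```

```text
t 10.2 p [0.603  0.1056 0.137 ] cmd [0.6029 0.1056 0.1373] dR [ 0.   -0.04 -0.04] F [ 0.3  0.7 -3.9] M [-0.83 -0.22 -0.  ] op 0.73 j [-14.4  41.4  84.1  28.7  74.5 -43.4]
(189, 1, -1) [0.6022 0.1072 0.133 ] [-0.9 -0.3  4.6] [-0.01  1.5  -0.04]
(189, 1, 0) [0.6019 0.1082 0.1307] [-1.2 -0.3  7. ] [-0.    2.5  -0.04]
```

View pics/s6.png

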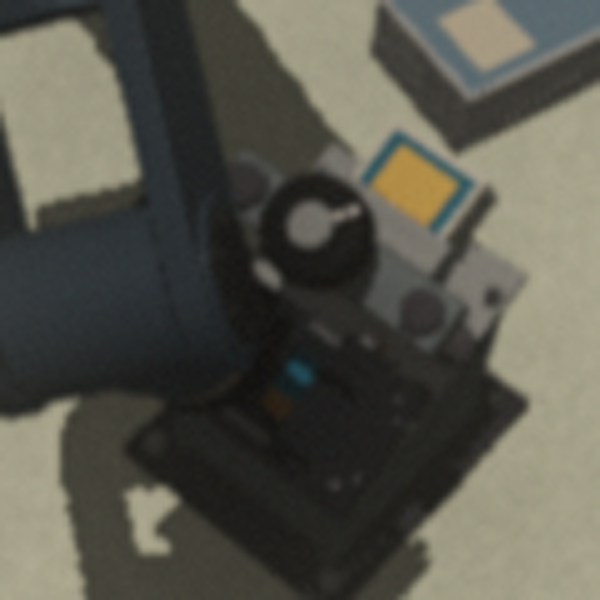

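```bash
cat >> h.py <<'E'
def onbed(n,uv,z):
    o,d=ray(n,uv);B=bedR();nrm=B[:,2];q=O+B[:,2]*z/1000
    return bed(o+d*((q-o)@nrm)/(d@nrm))
E
python3 - <<'E'
from h import *
for n,b in [('hL',(.09,.032,.044)),('hR',(.09,-.032,.044)),('edgeL',(.06,.032,.044))]:
    w=bpt(b);print(n,w.round(3),((P("scene",w)-[230,130])*5).round(0),bed(w).round(1))
for p in [(397,129),(474,184)]:
    print(onbed("scene",(230+p[0]/5,130+p[1]/5),46).round(1))
print("bed corners", [((P("scene",frombed(q))-[230,130])*5).round() for q in [(165,70,0),(165,-70,0)]])
E
```

```text
hL [0.541 0.206 0.23 ] [[397. 115.]] [191.1  31.6  45.9]
hR [0.602 0.224 0.23 ] [[490. 177.]] [191.  -32.4  45.9]
edgeL [0.548 0.18  0.217] [[365. 157.]] [161.1  31.7  47.2]
[184.3  26.7  46. ]
[183.2 -27.5  46. ]
bed corners [array([[333., 136.]]), array([[527., 271.]])]
```

>>> play_rows(fingers=[255, 255, 255, 255, 255], linear=[[-0.5, 0, 2.3], [-1, 0, 4.6], [-1.2, 0, 7], [-1.2, 0, 7], [-1.2, 0, 7]], rot=[[0, 0.8, 0], [0, 1.5, 0], [0, 2.5, 0], [0, 2.5, 0], [0, 2.5, 0]])

```text
time_s: 10.75
position: [0.6026, 0.1075, 0.1303]
tcp_rot: [[-0.227, 0.961, -0.159], [0.787, 0.278, 0.551], [0.574, -0.0, -0.819]]
force: [-0.4, -1.3, 0.6]
opening: 0.732
```

```bash
python3 - <<'E'
from h import *
applied([-1.2,0,7],[0,2.5,0]);st()
B=bedR();s=bot.read_state();print('F bed',(B.T@s['force']).round(2), 'err bed',(B.T@(s['position']-cmd()[0])*1000).round(1))
for a in [(186,0,0),(184,0,0),(180,0,0)]:
    T,R=pose_for_head(*a);print(a,*need(T,R))
E
```

```text
t 10.75 p [0.6026 0.1075 0.1303] cmd [0.6022 0.1083 0.1308] dR [-0.04  0.    0.03] F [-0.4 -1.3  0.6] M [-0.74 -0.02  0.02] op 0.732 j [-15.1  42.7  84.   30.4  75.5 -44.9]
F bed [-0.74  0.78  1.02] err bed [-0.9 -0.2  0. ]
(186, 0, 0) [-3.1 -0.3  0.7] [-0.   -0.   -0.04]
(184, 0, 0) [-5.1 -0.3  0.4] [-0.   -0.   -0.04]
(180, 0, 0) [-9.1 -0.3 -0.1] [-0.   -0.   -0.04]
```

>>> play_rows(fingers=[255, 255, 255], linear=[[-2, 0, 0.8], [-4, 0, 0.6], [-4, 0, 0.6]], rot=[[0, 0, 0], [0, 0, 0], [0, 0, 0]])

```text
time_s: 11.05
position: [0.6036, 0.1055, 0.1292]
tcp_rot: [[-0.228, 0.961, -0.159], [0.786, 0.278, 0.553], [0.575, 0.001, -0.818]]
force: [0.4, -0.9, 5.7]
opening: 0.734
```

```bash
cat >> h.py <<'E'
def fb():
    st();B=bedR();s=bot.read_state();print('F bed',(B.T@s['force']).round(2), 'err bed',(B.T@(s['position']-cmd()[0])*1000).round(1))
E
python3 - <<'E'
from h import *
applied([-4,0,.6],[0,0,0]);fb()
E
```

```text
t 11.05 p [0.6036 0.1055 0.1292] cmd [0.603  0.1055 0.128 ] dR [-0.08  0.09 -0.03] F [ 0.4 -0.9  5.7] M [-0.28  0.32  0.11] op 0.734 j [-15.3  42.9  83.9  30.5  75.5 -45.2]
F bed [ 1.82 -0.15  5.46] err bed [ 0.4 -0.6  1.1]
```

>>> play_rows(fingers=[255, 255, 255], linear=[[-1, 0, 0], [-2, 0, 0], [-2, 0, 0]], rot=[[0, 0, 0], [0, 0, 0], [0, 0, 0]])

```text
time_s: 11.35
position: [0.6042, 0.1043, 0.1284]
tcp_rot: [[-0.228, 0.961, -0.159], [0.785, 0.278, 0.553], [0.575, 0.002, -0.818]]
force: [-0.0, -0.4, 6.1]
opening: 0.73
```

```bash
python3 - <<'E'
from h import *
applied([-2,0,0],[0,0,0]);fb()
E
```

```text
t 11.35 p [0.6042 0.1043 0.1284] cmd [0.6034 0.1039 0.1268] dR [-0.11  0.13 -0.04] F [-0.  -0.4  6.1] M [-0.08  0.35  0.07] op 0.73 j [-15.4  43.   83.8  30.5  75.6 -45.3]
F bed [2.56 0.12 5.53] err bed [ 0.9 -0.8  1.3]
```

>>> play_rows(fingers=[255, 255, 255], linear=[[-1, 0, -0.5], [-2, 0, -0.5], [-2, 0, -0.5]], rot=[[0, 0, 0], [0, 0, 0], [0, 0, 0]])

```text
time_s: 11.65
position: [0.6048, 0.1023, 0.1274]
tcp_rot: [[-0.228, 0.961, -0.159], [0.786, 0.278, 0.553], [0.575, 0.001, -0.818]]
force: [1.1, -1.1, 7.7]
opening: 0.729
```

```bash
python3 - <<'E'
from h import *
applied([-2,0,-.5],[0,0,0]);fb()
E
```

```text
t 11.65 p [0.6048 0.1023 0.1274] cmd [0.604  0.102  0.1261] dR [-0.11  0.11 -0.03] F [ 1.1 -1.1  7.7] M [-0.05  0.28  0.05] op 0.729 j [-15.5  43.1  83.7  30.4  75.6 -45.4]
F bed [ 2.43 -0.75  7.43] err bed [ 0.6 -0.8  1.1]
```

>>> play_rows(fingers=[255, 255, 255], linear=[[-1, 0, 0], [-2, 0, 0], [-2, 0, 0]], rot=[[0, 0, 0], [0, 0, 0], [0, 0, 0]])

```text
time_s: 11.95
position: [0.6053, 0.1008, 0.1265]
tcp_rot: [[-0.228, 0.961, -0.159], [0.785, 0.278, 0.553], [0.575, 0.002, -0.818]]
force: [-0.2, -0.4, 8.8]
opening: 0.733
```

```bash
python3 - <<'E'
from h import *
applied([-2,0,0],[0,0,0]);fb()
a=capture("scene")
a=a[130:250,230:350,::-1]
a=cv2.resize(a,None,fx=5,fy=5,interpolation=cv2.INTER_CUBIC)
cv2.imwrite("pics/s7.png",a)
E
```

```text
t 11.95 p [0.6053 0.1008 0.1265] cmd [0.6044 0.1005 0.1249] dR [-0.12  0.13 -0.04] F [-0.2 -0.4  8.8] M [ 0.03  0.33 -0.01] op 0.733 j [-15.7  43.2  83.6  30.4  75.6 -45.5]
F bed [3.79 0.3  7.91] err bed [ 0.8 -0.9  1.4]
```

View pics/s7.png

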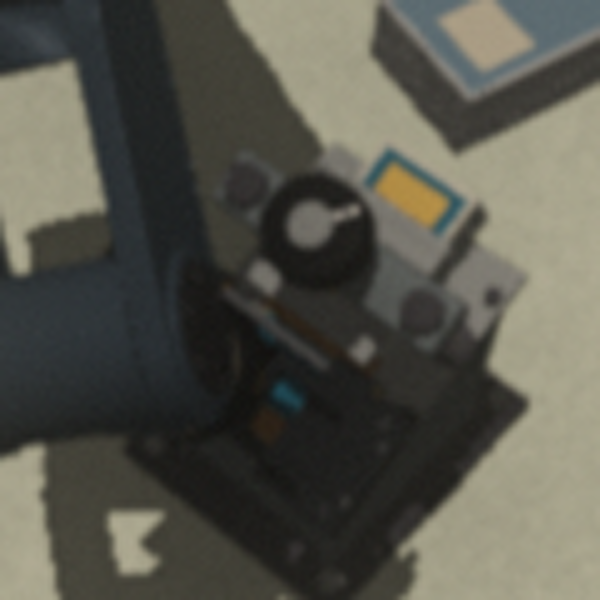

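```bash
python3 - <<'E'
from h import *
for p in [(389,148),(466,201)]:
    print(onbed("scene",(230+p[0]/5,130+p[1]/5),44).round(1))
for p in [(527,275)]: print(onbed("scene",(230+p[0]/5,130+p[1]/5),0).round(1))
print([bed(bpt(b)).round(1) for b in [(.09,0,0),(-.09,0,0)]])
E
```

```text
[173.3  24.5  44. ]
[173.3 -29.1  44. ]
[162.9 -71.3   0. ]
[array([179.1,  -0.3,  -0.3]), array([-0.9, -0.2, -0.3])]
```

>>> play_rows(fingers=[255, 255, 255, 255], linear=[[0, 0, -1.5], [-1, 0, -1.6], [-2, 0, -1.8], [-2, 0, -1.8]], rot=[[0, 0, 0], [0, 0, 0], [0, 0, 0], [0, 0, 0]])

```text
time_s: 12.4
position: [0.6052, 0.1003, 0.1264]
tcp_rot: [[-0.227, 0.961, -0.16], [0.783, 0.278, 0.556], [0.579, 0.001, -0.816]]
force: [-0.3, 6.7, 5.9]
opening: 0.729
```

```bash
python3 - <<'E'
from h import *
applied([-2,0,-1.8],[0,0,0]);fb()
E
```

```text
t 12.4 p [0.6052 0.1003 0.1264] cmd [0.6052 0.0979 0.1253] dR [-0.07  0.35 -0.02] F [-0.3  6.7  5.9] M [ 0.89  0.04 -0.31] op 0.729 j [-15.8  43.3  83.5  30.5  75.8 -45.6]
F bed [ 8.57 -1.62  2.18] err bed [ 2.5 -0.7 -0. ]
```

>>> play_rows(fingers=[255, 255, 255], linear=[[-1, 0, 0], [-2, 0, 0], [-2, 0, 0]], rot=[[0, 0, 0], [0, 0, 0], [0, 0, 0]])

```text
time_s: 12.7
position: [0.6052, 0.1002, 0.1265]
tcp_rot: [[-0.227, 0.96, -0.161], [0.781, 0.278, 0.559], [0.582, 0.001, -0.813]]
force: [-0.1, 8.7, 10.4]
opening: 0.731
```

```bash
python3 - <<'E'
from h import *
applied([-2,0,0],[0,0,0]);fb()
E
```

```text
t 12.7 p [0.6052 0.1002 0.1265] cmd [0.6056 0.0963 0.1241] dR [-0.05  0.57 -0.03] F [-0.1  8.7 10.4] M [ 1.58  0.22 -0.34] op 0.731 j [-15.9  43.4  83.5  30.6  76.  -45.7]
F bed [12.26 -2.32  5.26] err bed [ 4.5 -0.7  0.3]
```

>>> play_rows(fingers=[255, 255, 100, 0, 0, 0, 0, 0, 0, 0], linear=[[3, 0, 0], [3.5, 0, 0], [3.5, 0, 0], [3.5, 0, 0], [3.5, 0, 0], [3.5, 0, 0], [3.5, 0, -15], [3.5, 0, -45], [3.5, 0, -80], [3.5, 0, -80]], rot=[[0, 0, 0], [0, 0, 0], [0, 0, 0], [0, 0, 0], [0, 0, 0], [0, 0, 0], [0, 0, 0], [0, 0, 0], [0, 0, 0], [0, 0, 0]])

```text
time_s: 13.7
position: [0.6217, 0.0509, 0.1955]
tcp_rot: [[-0.231, 0.961, -0.15], [0.79, 0.275, 0.548], [0.568, 0.008, -0.823]]
force: [0.7, -0.1, -0.6]
opening: 0.999
```

```bash
python3 - <<'E'
from h import *
applied([3.5,0,-80],[0,0,0]);fb()
a=capture("scene")
a=a[130:250,230:350,::-1]
a=cv2.resize(a,None,fx=5,fy=5,interpolation=cv2.INTER_CUBIC)
cv2.imwrite("pics/s8.png",a)
E
```

```text
t 13.7 p [0.6217 0.0509 0.1955] cmd [0.6176 0.055  0.1917] dR [-0.51 -0.38 -0.14] F [ 0.7 -0.1 -0.6] M [-0.42 -0.06  0.02] op 0.999 j [-19.3  39.4  78.   28.   84.7 -43.7]
F bed [-0.54 -0.67 -0.4 ] err bed [-2.7 -2.8  5.8]
```

View pics/s8.png

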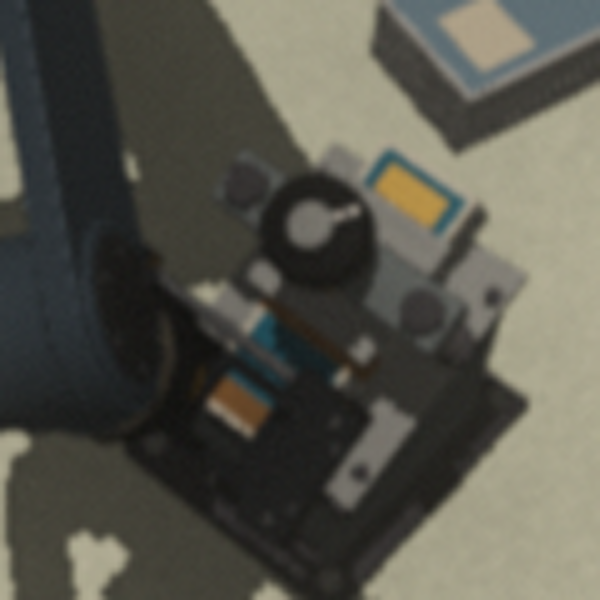

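```bash
python3 - <<'E'
from h import *
p,R=cmd()
q=p-R[:,2]*.12
def kp(h,phi,x=109.,y=0.):
    Rk=frame(YAW,28)@Ro.from_rotvec([0,0,phi],degrees=True).as_matrix()
    return frombed([x,y,h]),Rk
print('retreat',need(q,R));save(q,R)
for phi in (0,-60,-106): print(phi,kp(220,phi)[0].round(3),need(*kp(220,phi)))
E
```

```text
retreat (array([   0.,   -0., -120.]), array([0., 0., 0.]))
0 [0.614 0.067 0.345] (array([98.3, -0.3,  1.1]), array([-0.01, -7.  , -0.04]))
-60 [0.614 0.067 0.345] (array([98.3, -0.3,  1.1]), array([  3.66,  -6.35, -59.96]))
-106 [0.614 0.067 0.345] (array([98.3, -0.3,  1.1]), array([   6.47,   -4.89, -105.89]))
```

>>> play_rows(fingers=[0, 0, 0, 0, 0], linear=[[0, 0, -30], [0, 0, -60], [0, 0, -90], [0, 0, -120], [0, 0, -120]], rot=[[0, 0, 0], [0, 0, 0], [0, 0, 0], [0, 0, 0], [0, 0, 0]])

```text
time_s: 14.25
position: [0.6387, -0.0136, 0.2919]
tcp_rot: [[-0.23, 0.961, -0.154], [0.789, 0.277, 0.549], [0.57, 0.004, -0.822]]
force: [0.1, -0.6, 0.1]
opening: 1.006
```

```bash
python3 - <<'E'
from h import *
st()
a=capture("scene")[130:250,230:350,::-1];b=capture("top")[150:230,170:290,::-1]
cv2.imwrite("pics/s9.png",cv2.resize(a,None,fx=5,fy=5,interpolation=cv2.INTER_CUBIC))
cv2.imwrite("pics/t9.png",cv2.resize(b,None,fx=5,fy=5,interpolation=cv2.INTER_CUBIC))
E
```

```text
t 14.25 p [ 0.6387 -0.0136  0.2919] cmd [ 0.6369 -0.0111  0.2899] dR [-0.29 -0.25 -0.07] F [ 0.1 -0.6  0.1] M [-0.38 -0.1  -0.03] op 1.006 j [-23.8  36.3  67.7  26.4  98.8 -41.2]
```

View pics/s9.png

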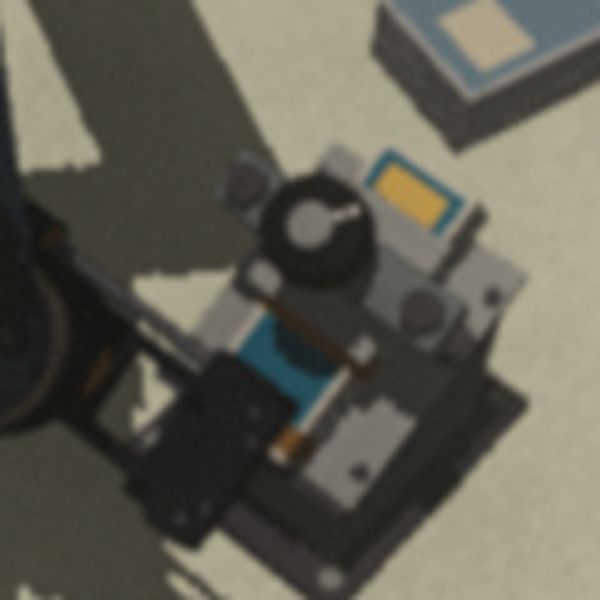

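View pics/t9.png

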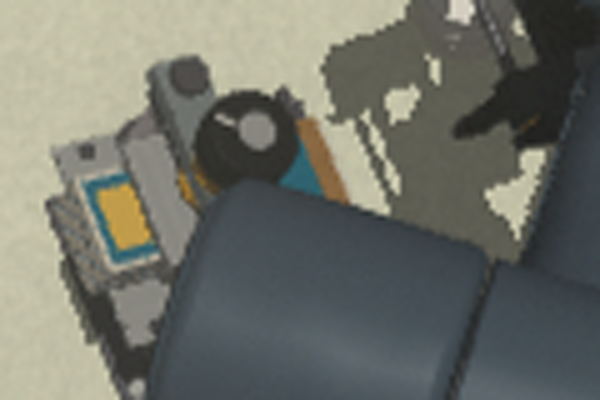

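```bash
python3 - <<'E'
from h import *
for p in [(76,180),(103,272)]: print('top head outer',onbed("top",(170+p[0]/5,150+p[1]/5),44).round(1))
for p in [(52,150)]: print('top bed corner R',onbed("top",(170+p[0]/5,150+p[1]/5),0).round(1))
for p in [(316,117),(352,205)]: print('top tail band',onbed("top",(170+p[0]/5,150+p[1]/5),44).round(1))
for p in [(389,148),(466,201)]: print('scene teal',onbed("scene",(230+p[0]/5,130+p[1]/5),44).round(1))
for p in [(352,365),(285,462)]: print('scene right edge',onbed("scene",(230+p[0]/5,130+p[1]/5),44).round(1))
E
```

```text
top head outer [176.6 -29.8  44. ]
top head outer [182.4  30.7  44. ]
top bed corner R [165.  -66.2   0. ]
top tail band [  0.7 -30.9  44. ]
top tail band [ 1.6 33.3 44. ]
scene teal [173.3  24.5  44. ]
scene teal [173.3 -29.1  44. ]
scene right edge [ 63.9 -32.8  44. ]
scene right edge [ -0.9 -35.3  44. ]
```

>>> play_rows(fingers=[0, 0, 0, 0, 0, 0, 0, 0, 0, 0, 0, 0, 0, 0, 0, 0], linear=[[0, 0, 0], [0, 0, 0], [15, 0, 0], [30, 0, 0], [50, 0, 0], [70, 0, 0], [90, 0, 0], [98.3, -0.3, 1.1], [98.3, -0.3, 1.1], [98.3, -0.3, 1.1], [98.3, -0.3, 1.1], [98.3, -0.3, 1.1], [98.3, -0.3, 1.1], [98.3, -0.3, 1.1], [98.3, -0.3, 1.1], [98.3, -0.3, 1.1]], rot=[[0.5, -0.4, -8], [1, -0.8, -16], [1.5, -1.2, -24], [2, -1.6, -32], [2.5, -2, -40], [3, -2.3, -48], [3.4, -2.7, -56], [3.9, -3, -64], [4.4, -3.4, -72], [4.9, -3.8, -80], [5.4, -4.1, -88], [5.9, -4.5, -96], [6.3, -4.8, -104], [6.47, -4.89, -105.89], [6.47, -4.89, -105.89], [6.47, -4.89, -105.89]])

```text
time_s: 15.95
position: [0.6131, 0.0674, 0.3435]
tcp_rot: [[-0.856, -0.5, -0.134], [-0.502, 0.738, 0.452], [-0.127, 0.454, -0.882]]
force: [-0.3, -0.4, 0.0]
opening: 1.001
```

```bash
cat >> h.py <<'E'
def kp(h,phi,x=109.,y=0.):
    Rk=frame(YAW,28)@Ro.from_rotvec([0,0,phi],degrees=True).as_matrix()
    return frombed([x,y,h]),Rk
E
python3 - <<'E'
from h import *
applied([98.3,-.3,1.1],[6.47,-4.89,-105.89]);st()
s=bot.read_state();print(bed(s['position']).round(1))
print(need(*kp(165,-106)),need(*kp(123.5,-106)))
a=capture("scene")[100:270,210:380,::-1];b=capture("top")[120:240,150:320,::-1]
cv2.imwrite("pics/s10.png",cv2.resize(a,None,fx=3.5,fy=3.5,interpolation=cv2.INTER_CUBIC))
cv2.imwrite("pics/t10.png",cv2.resize(b,None,fx=4,fy=4,interpolation=cv2.INTER_CUBIC))
E
```

```text
t 15.95 p [0.6131 0.0674 0.3435] cmd [0.614  0.0668 0.3454] dR [-0.15  0.14  0.08] F [-0.3 -0.4  0. ] M [-0.21 -0.05  0.07] op 1.001 j [ -15.9   28.6   71.    23.6   95.9 -138.8]
[108.9   0.7 217.8]
(array([ 0., -0., 55.]), array([-0.,  0.,  0.])) (array([ 0. , -0. , 96.5]), array([-0.,  0.,  0.]))
```

View pics/s10.png

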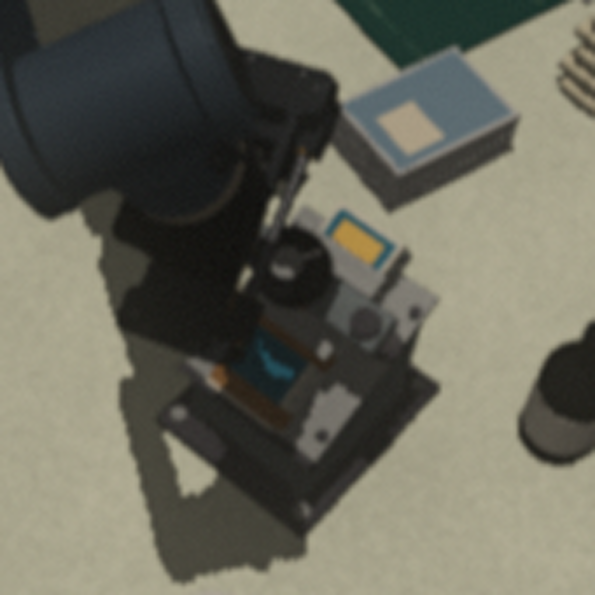

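View pics/t10.png

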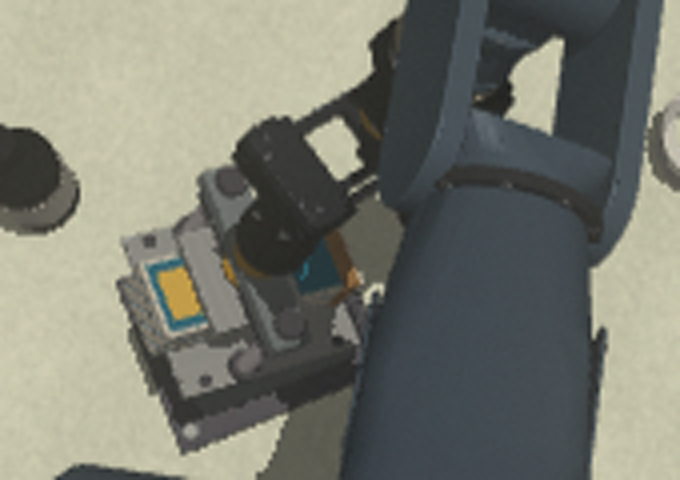

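>>> play_rows(fingers=[0, 0, 0, 0, 0, 0, 255, 255, 255, 255, 255, 255, 255, 255], linear=[[0, 0, 25], [0, 0, 50], [0, 0, 70], [0, 0, 85], [0, 0, 96], [0, 0, 96], [0, 0, 96], [0, 0, 96], [0, 0, 96], [0, 0, 96], [0, 0, 96], [0, 0, 96], [0, 0, 96], [0, 0, 96]], rot=[[0, 0, 0], [0, 0, 0], [0, 0, 0], [0, 0, 0], [0, 0, 0], [0, 0, 0], [0, 0, 0], [0, 0, 0], [0, 0, 0], [0, 0, 0], [0, 0, 0], [0, 0, 0], [0, 0, 0], [0, 0, 0]])

```text
time_s: 17.45
position: [0.6015, 0.1099, 0.2608]
tcp_rot: [[-0.855, -0.502, -0.131], [-0.502, 0.738, 0.451], [-0.13, 0.452, -0.883]]
force: [-1.4, -0.5, 4.3]
opening: 0.637
```

```bash
python3 - <<'E'
from h import *
applied([0,0,96],[0,0,0]);fb();s=bot.read_state();print(bed(s['position']).round(1),s['opening']*87)
a=capture("scene")[100:270,210:380,::-1];cv2.imwrite("pics/s11.png",cv2.resize(a,None,fx=3.5,fy=3.5,interpolation=cv2.INTER_CUBIC))
b=capture("top")[120:240,150:320,::-1]
cv2.imwrite("pics/t11.png",cv2.resize(b,None,fx=4,fy=4,interpolation=cv2.INTER_CUBIC))
E
```

```text
t 17.45 p [0.6015 0.1099 0.2608] cmd [0.6014 0.1101 0.2607] dR [-0.02 -0.02 -0.02] F [-1.4 -0.5  4.3] M [0.13 0.29 0.07] op 0.637 j [ -12.4   31.4   79.3   24.5   84.1 -140.4]
F bed [1.93 1.46 3.9 ] err bed [-0.1 -0.1  0.2]
[ 1.090e+02 -1.000e-01  1.242e+02] 55.45947232991768
```

View pics/s11.png

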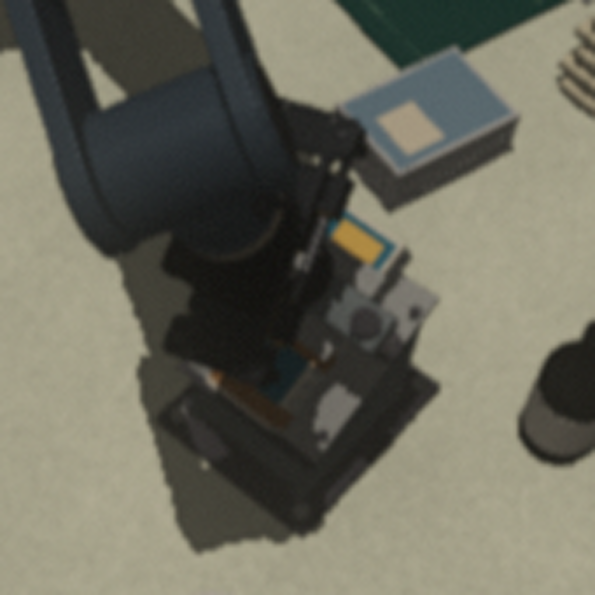

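View pics/t11.png

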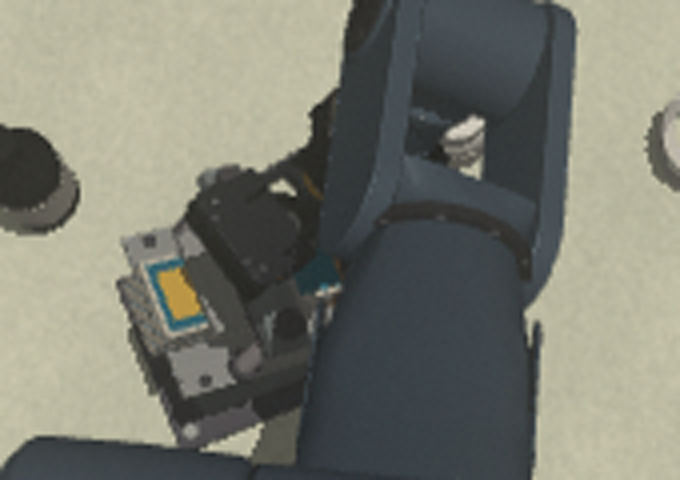

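>>> play_rows(fingers=[255, 255, 255, 255, 255, 255], linear=[[0, 0, 0.4], [0, 0, 0.9], [0, 0, 1.3], [0, 0, 1.8], [0, 0, 2.2], [0, 0, 2.2]], rot=[[0, 0, 8], [0, 0, 16], [0, 0, 24], [0, 0, 32], [0, 0, 40], [0, 0, 40]])

```text
time_s: 18.15
position: [0.6013, 0.1109, 0.2587]
tcp_rot: [[-0.977, 0.166, -0.131], [0.09, 0.888, 0.451], [0.191, 0.429, -0.883]]
force: [-0.6, -1.1, 5.4]
opening: 0.635
```

```bash
cat >> h.py <<'E'
def kf():
    fb();s=bot.read_state();print('Mtool',(s['tcp_rot'].T@s['moment']).round(3),'bed',bed(s['position']).round(1))
E
python3 - <<'E'
from h import *
applied([0,0,2.2],[0,0,40]);kf()
a=capture("scene")[100:270,210:380,::-1];cv2.imwrite("pics/s12.png",cv2.resize(a,None,fx=3.5,fy=3.5,interpolation=cv2.INTER_CUBIC))
E
```

```text
t 18.15 p [0.6013 0.1109 0.2587] cmd [0.6011 0.1111 0.2587] dR [-0.02 -0.01  0.03] F [-0.6 -1.1  5.4] M [ 0.11  0.32 -0.15] op 0.635 j [ -12.4   31.5   79.5   24.5   83.8 -100.4]
F bed [1.76 0.86 5.18] err bed [-0.2 -0.1  0.1]
Mtool [-0.11   0.234  0.264] bed [ 1.089e+02 -1.000e-01  1.219e+02]
```

View pics/s12.png

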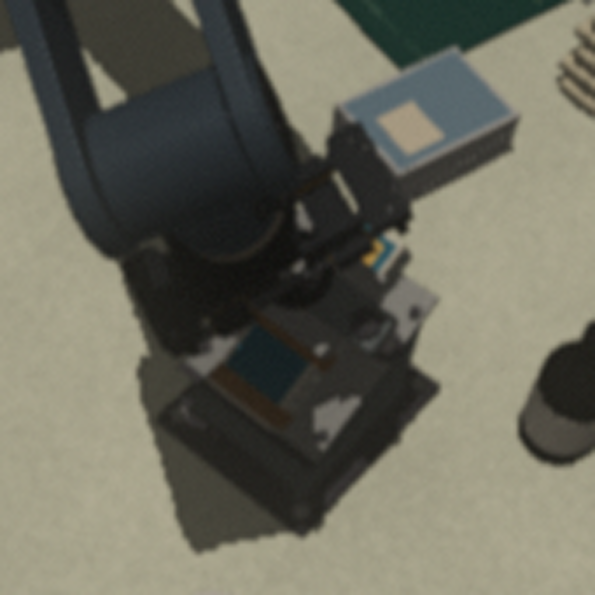

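>>> play_rows(fingers=[255, 255, 255, 255, 255, 255, 255, 255, 255, 255, 255, 255, 255, 255, 255], linear=[[0, 0, 0.4], [0, 0, 0.9], [0, 0, 1.3], [0, 0, 1.8], [0, 0, 2.2], [0, 0, 2.7], [0, 0, 3.1], [0, 0, 3.6], [0, 0, 4], [0, 0, 4.4], [0, 0, 4.9], [0, 0, 5.3], [0, 0, 5.8], [0, 0, 6.2], [0, 0, 6.2]], rot=[[0, 0, 8], [0, 0, 16], [0, 0, 24], [0, 0, 32], [0, 0, 40], [0, 0, 48], [0, 0, 56], [0, 0, 64], [0, 0, 72], [0, 0, 80], [0, 0, 88], [0, 0, 96], [0, 0, 104], [0, 0, 112], [0, 0, 112]])

```text
time_s: 19.7
position: [0.6001, 0.1135, 0.2532]
tcp_rot: [[0.52, 0.844, -0.131], [0.79, -0.416, 0.451], [0.326, -0.338, -0.883]]
force: [-2.9, -0.9, 6.1]
opening: 0.636
```

```bash
python3 - <<'E'
from h import *
applied([0,0,6.2],[0,0,112]);kf()
E
```

```text
t 19.7 p [0.6001 0.1135 0.2532] cmd [0.6003 0.1139 0.2533] dR [ 0.02 -0.02  0.  ] F [-2.9 -0.9  6.1] M [-0.08  0.55 -0.11] op 0.636 j [-12.1  31.8  80.   24.6  83.1  11.4]
F bed [2.85 3.04 5.38] err bed [-0.3  0.3  0.1]
Mtool [ 0.357 -0.257  0.349] bed [108.7   0.2 115.7]
```

>>> play_rows(fingers=[255, 255, 255, 255, 255, 255], linear=[[0, 0, 0.3], [0, 0, 0.7], [0, 0, 1], [0, 0, 1.3], [0, 0, 1.7], [0, 0, 1.7]], rot=[[0, 0, 6], [0, 0, 12], [0, 0, 18], [0, 0, 24], [0, 0, 30], [0, 0, 30]])

```text
time_s: 20.3
position: [0.5999, 0.1143, 0.2518]
tcp_rot: [[0.872, 0.472, -0.132], [0.477, -0.755, 0.451], [0.113, -0.456, -0.883]]
force: [-1.5, -0.1, 5.6]
opening: 0.642
```

```bash
python3 - <<'E'
from h import *
applied([0,0,1.7],[0,0,30]);kf()
E
```

```text
t 20.3 p [0.5999 0.1143 0.2518] cmd [0.6001 0.1146 0.2518] dR [ 0.02 -0.03 -0.04] F [-1.5 -0.1  5.6] M [-0.04  0.64 -0.07] op 0.642 j [-12.1  31.8  80.1  24.6  82.9  41.4]
F bed [2.91 1.46 4.81] err bed [-0.2  0.3  0.1]
Mtool [ 0.26  -0.464  0.358] bed [108.8   0.3 114. ]
```

Total 182° so far; continuing in smaller steps.

>>> play_rows(fingers=[255, 255, 255, 255, 255], linear=[[0, 0, 0.3], [0, 0, 0.6], [0, 0, 0.8], [0, 0, 1.1], [0, 0, 1.1]], rot=[[0, 0, 5], [0, 0, 10], [0, 0, 15], [0, 0, 20], [0, 0, 20]])

```text
time_s: 20.8
position: [0.5997, 0.1148, 0.251]
tcp_rot: [[0.98, 0.147, -0.132], [0.192, -0.872, 0.451], [-0.048, -0.467, -0.883]]
force: [-1.7, -0.9, 6.9]
opening: 0.64
```

```bash
python3 - <<'E'
from h import *
applied([0,0,1.1],[0,0,20]);kf()
E
```

```text
t 20.8 p [0.5997 0.1148 0.251 ] cmd [0.5999 0.1151 0.2508] dR [-0.   -0.04 -0.16] F [-1.7 -0.9  6.9] M [0.02 0.47 0.32] op 0.64 j [-12.   31.9  80.2  24.6  82.8  61.2]
F bed [2.87 1.9  6.29] err bed [-0.1  0.3  0.3]
Mtool [ 0.095 -0.559 -0.078] bed [108.9   0.3 113.1]
```

>>> play_rows(fingers=[255, 255, 255, 255, 255], linear=[[0, 0, 0.3], [0, 0, 0.6], [0, 0, 0.8], [0, 0, 1.1], [0, 0, 1.1]], rot=[[0, 0, 5], [0, 0, 10], [0, 0, 15], [0, 0, 20], [0, 0, 20]])

```text
time_s: 21.3
position: [0.6016, 0.1147, 0.2505]
tcp_rot: [[0.973, -0.194, -0.127], [-0.118, -0.885, 0.45], [-0.199, -0.422, -0.884]]
force: [0.0, -2.1, 6.9]
opening: 0.638
```

```bash
python3 - <<'E'
from h import *
applied([0,0,1.1],[0,0,20]);kf()
E
```

```text
t 21.3 p [0.6016 0.1147 0.2505] cmd [0.5998 0.1156 0.2498] dR [-0.05  0.26 -0.3 ] F [ 0.  -2.1  6.9] M [-0.03 -0.19  0.63] op 0.638 j [-12.   31.9  80.1  24.6  82.5  81.1]
F bed [1.41 0.57 7.03] err bed [-0.9 -1.5  1.3]
Mtool [-0.135 -0.09  -0.643] bed [108.1  -1.5 113. ]
```

>>> play_rows(fingers=[255, 255, 255, 255], linear=[[0, 0, -0.6], [0, 0, -0.6], [0, 0, -0.6], [0, 0, -0.6]], rot=[[0, 0, 3], [0, 0, 6], [0, 0, 8], [0, 0, 8]])

```text
time_s: 21.7
position: [0.6016, 0.1144, 0.2505]
tcp_rot: [[0.936, -0.328, -0.127], [-0.24, -0.86, 0.449], [-0.257, -0.39, -0.884]]
force: [1.6, -2.5, 4.7]
opening: 0.638
```

```bash
python3 - <<'E'
from h import *
applied([0,0,-.6],[0,0,8]);kf()
a=capture("scene")[100:270,210:380,::-1];cv2.imwrite("pics/s13.png",cv2.resize(a,None,fx=3.5,fy=3.5,interpolation=cv2.INTER_CUBIC))
b=capture("top")[120:240,150:320,::-1]
cv2.imwrite("pics/t13.png",cv2.resize(b,None,fx=4,fy=4,interpolation=cv2.INTER_CUBIC))
E
```

```text
t 21.7 p [0.6016 0.1144 0.2505] cmd [0.5999 0.1153 0.2503] dR [-0.03  0.24 -0.29] F [ 1.6 -2.5  4.7] M [-0.17 -0.34  0.59] op 0.638 j [-12.   31.9  80.1  24.6  82.5  89.1]
F bed [-0.32 -0.84  5.52] err bed [-1.1 -1.4  0.8]
Mtool [-0.231  0.114 -0.655] bed [107.9  -1.4 113.1]
```

View pics/s13.png

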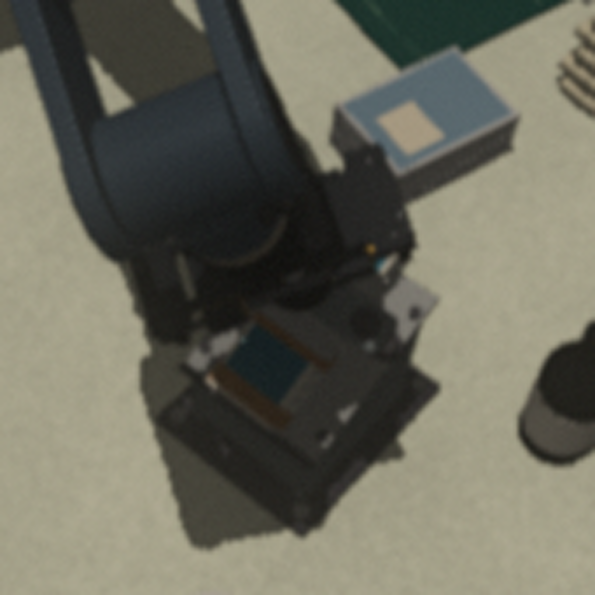

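View pics/t13.png

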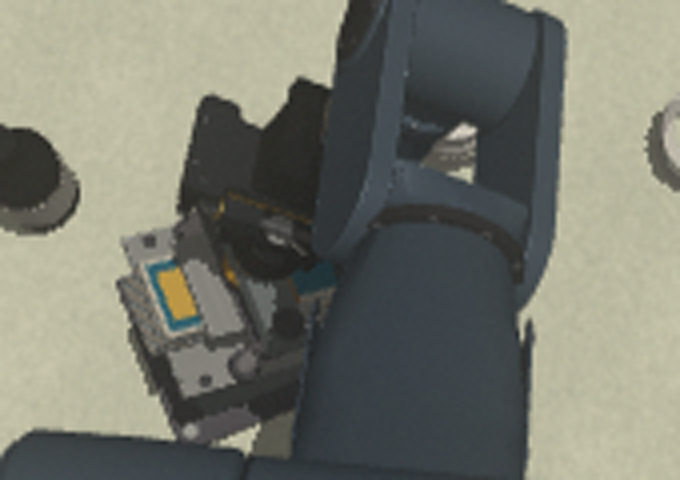

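>>> play_rows(fingers=[200, 100, 0, 0, 0, 0, 0, 0, 0, 0, 0], linear=[[0, 0, 0], [0, 0, 0], [0, 0, 0], [0, 0, 0], [0, 0, 0], [0, 0, -20], [0, 0, -50], [0, 0, -85], [0, 0, -120], [0, 0, -150], [0, 0, -150]], rot=[[0, 0, 0], [0, 0, 0], [0, 0, 0], [0, 0, 0], [0, 0, 0], [0, 0, 0], [0, 0, 0], [0, 0, 0], [0, 0, 0], [0, 0, 0], [0, 0, 0]])

```text
time_s: 22.9
position: [0.6217, 0.0456, 0.3856]
tcp_rot: [[0.935, -0.331, -0.123], [-0.245, -0.859, 0.449], [-0.255, -0.39, -0.885]]
force: [0.6, 0.5, -0.2]
opening: 1.001
```

```bash
python3 - <<'E'
from h import *
applied([0,0,-150],[0,0,0]);st()
a=capture("scene");b=capture("top")
cv2.imwrite("pics/s14.png",cv2.resize(a[120:260,220:390,::-1],None,fx=4.5,fy=4.2,interpolation=cv2.INTER_CUBIC))
cv2.imwrite("pics/t14.png",cv2.resize(b[100:250,130:380,::-1],None,fx=3,fy=3,interpolation=cv2.INTER_CUBIC))
E
```

```text
t 22.9 p [0.6217 0.0456 0.3856] cmd [0.6195 0.0477 0.3828] dR [ 0.01  0.47 -0.09] F [ 0.6  0.5 -0.2] M [-0.29  0.05  0.03] op 1.001 j [-17.5  27.6  66.   23.5 101.2  91.9]
```

View pics/s14.png

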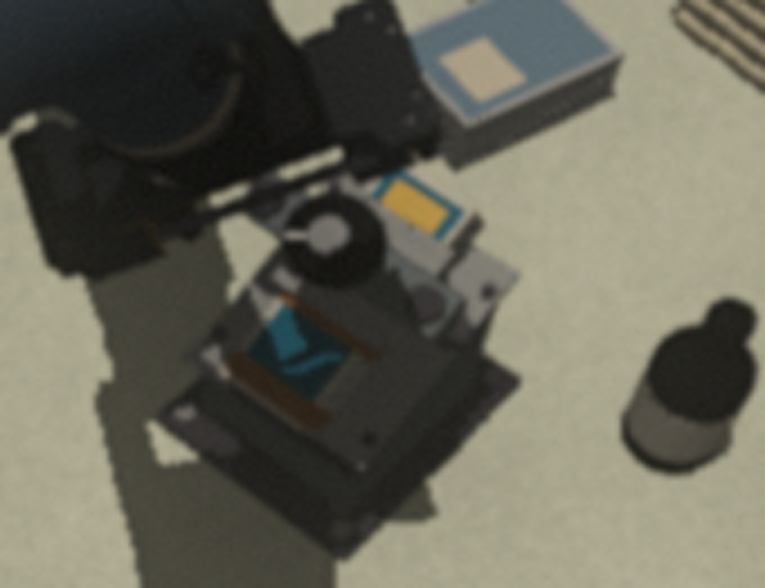

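View pics/t14.png

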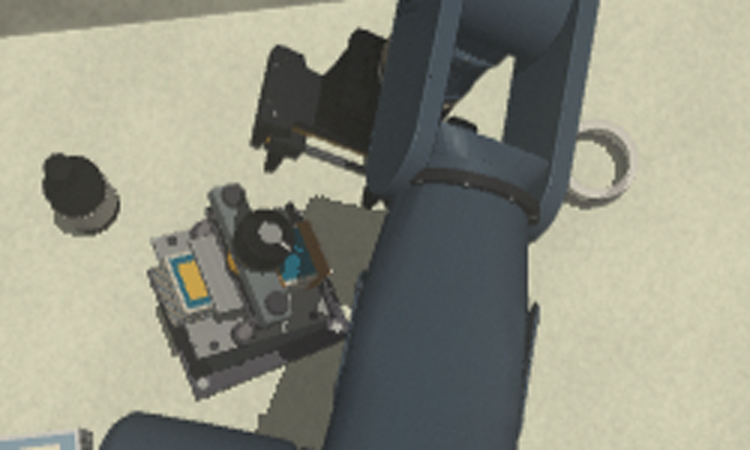

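```bash
python3 - <<'E'
from h import *
for p in [(401,171),(463,213)]: print('scene teal',onbed("scene",(220+p[0]/4.5,120+p[1]/4.2),44).round(1))
for p in [(163,265),(180,320)]: print('top head outer',onbed("top",(130+p[0]/3,100+p[1]/3),44).round(1))
for p in [(305,225),(328,275)]: print('top tail',onbed("top",(130+p[0]/3,100+p[1]/3),44).round(1))
st()
E
```

```text
scene teal [172.8  19.5  44. ]
scene teal [171.6 -29.2  44. ]
top head outer [182.1 -23.3  44. ]
top head outer [186.9  36.9  44. ]
top tail [  8.5 -26.9  44. ]
top tail [ 6.4 34.5 44. ]
t 23.0 p [0.6193 0.0474 0.3817] cmd [0.6195 0.0477 0.3828] dR [-0.   -0.03  0.04] F [-0.4 -0.  -0.4] M [-0.28  0.13  0.07] op 0.998 j [-17.4  27.8  66.5  23.5 101.2  91.9]
```

```bash
python3 - <<'E'
from h import *
a=capture("scene")[130:250,230:350,::-1];b=capture("top")[150:230,170:290,::-1]
cv2.imwrite("pics/s15.png",cv2.resize(a,None,fx=5,fy=5,interpolation=cv2.INTER_CUBIC))
cv2.imwrite("pics/t15.png",cv2.resize(b,None,fx=5,fy=5,interpolation=cv2.INTER_CUBIC))
E
```

```text
(no output)
```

View pics/s15.png

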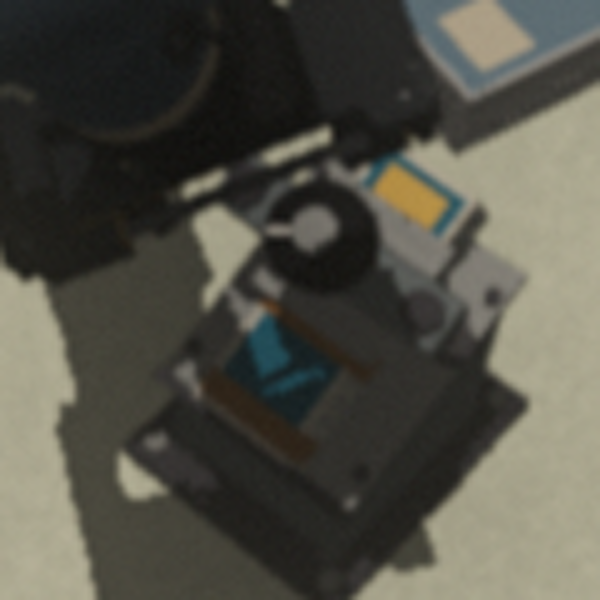

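View pics/t15.png

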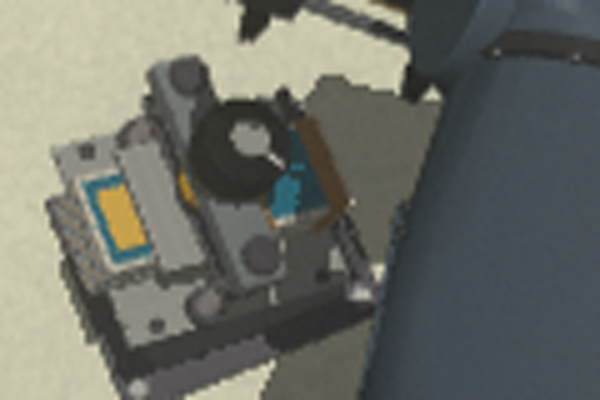

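```bash
python3 - <<'E'
from rig import bot
print(bot.hand_in())
E
```

```text
the job is handed in; nothing more can be done
None
```

I loaded the bundle into the press, screwed the knob down tight and handed the job in at about 23 s. The hand-in gives no verdict.

- **Loading:** I gripped the bundle 35 mm from the tail and fed it head first over the lip. I lowered it on the bed, drew it back until it stopped against the lip (about 12 N up the slope), and let go. Pictures after release put the tail within about 2 mm of the lip and the bundle centred and straight within about 3 mm.
- **Tightening:** I turned the knob clockwise with one grip. After about 200° it stopped coming down (about 11 mm of travel), and the torque held at 0.65 N m while the fingers slipped on it. The knob's white mark had turned about the same 200°.
- **Last checks:** The final close-up pictures show the bundle at the same pixel positions as before tightening, with the hand clear of everything and forces near zero. I saw no bystander moved, but measured none of them at the end.
- **Disagreements and gaps:** A first coarse reading after tightening put the tail 6–8 mm from the lip. The sharper pictures did not bear that out, so I put it down to pixel-reading error. The twist reading changed sign during the free turning, so I relied on the final stall. The platen's force cannot be measured directly; I infer it from the stall torque being above 0.5 N m.

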